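# Change a box grater over from fine grating to slicing

### The arm

A 6-joint arm with a two-finger parallel gripper is mounted at the origin on the work surface; the furniture and walls round the work are solid. World frame = base frame: x ahead of the robot, y to its left, z up, the work surface at z = 0. Lengths are in mm, angles in rad, forces in N, time in s.
With the tool pointing down it reaches from about 350 to 725 mm from the base axis. Payload 4.3 kg.
Tool frame: the origin (TCP) lies midway between the tips of the shut fingers; the grasp point (between the pads) lies 19 mm behind it (robot.pinch_z is the distance from the TCP to the grasp point, in mm); z points along the fingers, x is the direction in which the jaws open and shut, and the axes are right-handed (so a half turn about z gives the same grasp; the last joint's range is limited). The gripper opens to 85 mm and grips with 20 to 120 N. Pads are 22 mm wide; open, the fingers measure 114 mm over their backs; the gripper's body (76 mm by 85 mm) begins 54 mm behind the grasp point. The pads swing forward as they close: fully open they stand 13 mm farther back than shut.
Start: joints at [-1.296, 0.377, 0.081, 1.274, 0, 1.46], TCP at [215.854, -532.989, 197.429] pointing down, gripper open.
Joint ranges: [-2.72, 2.72], [-0.84, 1.66], [-1.02, 1.22], [-1.77, 2.12], [-1.37, 1.28], [-3.14, 3.14]. Speed limits (rad/s): [2.57, 2.57, 3.14, 3.14, 3.14, 3.14].

### API

Orientations are given as a unit quaternion [w, x, y, z].
In Python, from plant import robot gives the robot as it stands.
- The arm moves only by the shell command python3 -m inch 'ROWS' [FORCE]. ROWS is text: rows parted by semicolons, each of 7 numbers parted by spaces: the shift along the tool's x, y, z in m, then the turn, a rotation vector about the tool's x, y, z in rad, then the finger opening in m, from 0 to 0.0854. In form: tx ty tz wx wy wz claw; .... A call has 1 to 5 rows; each row shifts and turns the commanded pose from where the row before left it, along the tool's axes as they then stand; what a row does not reach is not made up. A row lasts 1/8 s, in which the tool goes at most 62.5 mm and 10.7 degrees, less where a joint would pass 70% of its speed; a pose out of reach is approached as far as the arm can. A call is refused whole if a number of a shift passes 0.0625 or a number of a turn 0.188, either way. A call with a gripper value outside its range is refused whole. The fingers move at their own pace and stop on an object; FORCE is the grip in N (left out, the last holds). Time passes only in rows, so rows that do not move let the fingers close. It gives the time, the measured TCP pose, the force and the opening at its end, in the units of the state.
- robot.get_state(): the state, without advancing time (a new reading comes with each control period).
- robot.snapshot(name): name is "scene" or "side" or "wrist"; returns the picture (480x640x3 uint8, red, green, blue); there is no depth.
- robot.camera_params(name): a dict with "fovy" (degrees; the focal length in pixels is half the picture's height over the tangent of half this angle, whatever the lens; pixels are square), "cx", "cy" (the principal point, pixels), "k1" (the pictures are not rectified: a ray, as slopes to the right and down, at radius r is drawn at 1 + k1 r^2 times it, then the intrinsics apply), "world_from_camera" (4x4, takes a point from camera to world coordinates). Camera axes: x right, y down, z forward; pixel columns grow to the right and rows downward; lengths in mm; the calibration is good to about 2 mm. A picture is of the moment at which its call begins: read the wrist's pose just before it. camera_params takes no time and is no camera call; for the wrist camera it gives the pose at the moment of the call.
- robot.close_job(): hands the job in, once; it reports no verdict.
The state is a dict: "clock": time; "qpos": joint angles; "qd": joint speeds; "tau": joint torques, N m; "tool_pos": TCP position; "eef_rot": TCP orientation; "contact_force": force on the tool from outside, world axes, zero at the start; "moment": the same for the moment, N m; "opening": opening from 0.0 (shut) to 1.0 (fully open).
Only numpy, scipy, OpenCV 4.12 (cv2) and the standard library are available. Lean on these libraries where they do the work, as an engineer would, in place of code of your own. Each camera call takes 0.05 s, during which the arm holds its last target.

### The job

Change the box grater over from fine grating to slicing. Swing the keeper bar open until it is well clear of the plate, lift the fine grating plate out of the frame and set it down flat in the empty bay of the storage tray, then take the slicing plate (the one with a single slanting blade) from the tray and seat it square and fully down in the frame's pocket with its tongue towards the keeper, and last swing the keeper bar shut over the tongue until it clicks home against its stop. Set plates down rather than dropping them, leave the coarse plate in its bay, and do not disturb the tomato, onion and mill standing about.

Things in the scene. Friction and masses are not known exactly. Their poses are not given: they have to be found in the camera images.
- grater: box grater, fixed: grey catch box with a white frame on top, 168 x 108 mm, its deck 60 mm high. The T-shaped pocket for a plate lies in the deck. Origin: on the worktop under the centre of the pocket's wide part; +x along the pocket, away from the keeper; z up. The frame spans x -94 to +74, y -54 to +54 mm.
- pocket (a point): centre of the floor of the pocket's wide part, 52 mm above the worktop, axes as the grater's. 8 mm deep, 107 x 61 mm plus 24.5 x 39 mm for the tongue at its -x end (1.5 mm clearance), 4 mm 45 degree lead-in at the mouth. A plate fully home has its origin here and stands 10 mm proud of the deck, its tongue 1 mm below it.
- pocket_tongue (a point): middle of the floor of the pocket's tongue part, 64 mm from point pocket towards -x
- keeper (a joint): keeper angle, rad: 0 = shut, the bar crossing the tongue from its pivot along the grater's +y, against its stop, held by a spring ball (about 3 N at the knob, over the last 0.15 rad). Grows counterclockwise from above, outward over the grater's -x end: 1.57 = bar along -x, end stop 1.75. Stays where left. Flat steel bar 12 mm wide, 94 long, 1.5 to 6.5 mm above the deck. From 0.8 a plate lifts out.
- keeper_hinge (a point): the keeper's pivot, at grater x = -66, y = -44 mm, 64 mm above the worktop
- keeper_knob (a point): middle of the keeper's upright black knob, 13 mm across, 76 mm from the pivot; it stands from 66 to 89 mm above the worktop (this point at 78 mm). With the keeper shut it is 14 mm from the plate's rim, whose top is 70 mm above the worktop.
- fine_plate: fine grating plate, many small teeth in rows; starts in the grater's pocket: grey rim 104 x 58 x 18 mm, with a tongue 24 long x 36 wide x 7 mm thick, flush with the underside, out of the middle of one short side; 0.11 kg. Grip across the 58 mm. Origin: centre of the rim's underside; x along its length, tongue to -x; z up, top at +18 mm.
- slicing_plate: slicing plate, one slanting blade over a dark slot; starts in the middle or far bay: grey rim 104 x 58 x 18 mm, with a tongue 24 long x 36 wide x 7 mm thick, flush with the underside, out of the middle of one short side; 0.11 kg. Grip across the 58 mm. Origin: centre of the rim's underside; x along its length, tongue to -x; z up, top at +18 mm.
- slicing_plate_tongue (a point): middle of the underside of the slicing plate's tongue, 64 mm from its origin towards -x
- coarse_plate: coarse grating plate, fifteen big teeth; in the other of these two bays, to be left there: grey rim 104 x 58 x 18 mm, with a tongue 24 long x 36 wide x 7 mm thick, flush with the underside, out of the middle of one short side; 0.11 kg. Grip across the 58 mm. Origin: centre of the rim's underside; x along its length, tongue to -x; z up, top at +18 mm.
- tray: white storage tray, fixed, 308 x 186 mm, 4 mm thick, 9 mm high rim; three bays 94 mm apart along its x, plates lie in them along its y. Origin: under its centre. A bay is 116 (y) x 66 mm (x) between ribs 3 mm thick that end 9 mm above the worktop, open in the middle of both ends for the tongue: a plate may lie either way round.
- bay_near (a point): centre of the floor (4 mm above the worktop) of the empty bay, at the tray's -x end, nearest the robot; axes as the tray's
- bay_mid (a point): the same for the middle bay
- bay_far (a point): the same for the bay at the tray's +x end
- tomato: tomato, 62 mm across, a bystander; origin under its centre
- onion: red onion, 84 x 81 x 82 mm, a bystander; origin under its centre
- mill: wooden pepper mill, 58 mm across, 170 mm tall, a bystander; origin under its centre

How it is judged:
By the outcome, as a careful person would: the job done as asked, in the order asked, and still so for the second after the job is handed in, with the robot touching nothing.
It also fails if it takes over 72 s, if anything falls off the work surface, if the arm or the gripper's body presses on something with over 40 N, if the wrist force passes 120 N, or if a joint passes its speed limit or range.

## Working session

There is one attempt and no reset: what is moved stays moved. The work goes in short steps, Python scripts to look and compute and a shell command to move; the robot and the scene stay as the last step left them, time stands still between calls to the robot, and variables do not carry over. Pictures are saved under pics/ and viewed, and the job is handed in when it is done.

```bash
ls; mkdir -p pics; python3 - <<'E'
from plant import robot
import cv2
print(robot.get_state())
for n in("scene","side","wrist"):
    p=robot.camera_params(n);print(n,p)
    cv2.imwrite(f"pics/{n}0.png",robot.snapshot(n)[:,:,::-1])
E
```

```text
pics
{'clock': 0.0, 'qpos': array([-1.29628543e+00,  3.78092424e-01,  7.96374015e-02,  1.27439936e+00,
        2.41118381e-05,  1.46053605e+00]), 'qd': array([-0.00062137, -0.00054847, -0.00041797,  0.00105727,  0.00101605,
       -0.00112864]), 'tau': array([ 4.15330942e-04, -4.63609242e+01,  2.69870871e+01,  2.10781954e-02,
       -7.16162481e-05,  8.39615865e-06]), 'tool_pos': array([ 215.66272062, -532.24722911,  196.44864143]), 'eef_rot': array([-6.74684815e-04,  8.29260385e-01, -5.58861481e-01, -7.77072293e-04]), 'contact_force': array([ 0.01496034, -0.41685427,  0.25568909]), 'moment': array([-0.01625605, -0.04496097,  0.02066616]), 'opening': 0.9979324483072521}
scene {'fovy': 53.21594439286419, 'cx': 325.2764250350731, 'cy': 240.8215080323652, 'k1': -0.06033529087108896, 'world_from_camera': array([[-8.23182489e-01, -4.01215704e-01,  4.01741893e-01,
         1.42139286e+02],
       [-5.67750282e-01,  5.74819871e-01, -5.89272206e-01,
         5.59337569e+02],
       [ 5.49603992e-03, -7.13167635e-01, -7.00971981e-01,
         7.77887421e+02],
       [ 0.00000000e+00,  0.00000
[... 307 characters left out ...]
e-01, -8.76349798e-01,
         1.02096024e+03],
       [-4.31897581e-04, -8.79410538e-01, -4.76063987e-01,
         6.52290296e+02],
       [ 0.00000000e+00,  0.00000000e+00,  0.00000000e+00,
         1.00000000e+00]])}
wrist {'fovy': 60.812173007606006, 'cx': 319.91788755003415, 'cy': 238.58488709397886, 'k1': -0.0015923958366895197, 'world_from_camera': array([[ 3.74665737e-01, -8.92001105e-01, -2.52902380e-01,
         2.78995426e+02],
       [-9.27159162e-01, -3.60814942e-01, -1.00937932e-01,
        -5.06382334e+02],
       [-1.21421025e-03,  2.72298743e-01, -9.62211993e-01,
         3.72162781e+02],
       [ 0.00000000e+00,  0.00000000e+00,  0.00000000e+00,
         1.00000000e+00]])}
```

View pics/scene0.png

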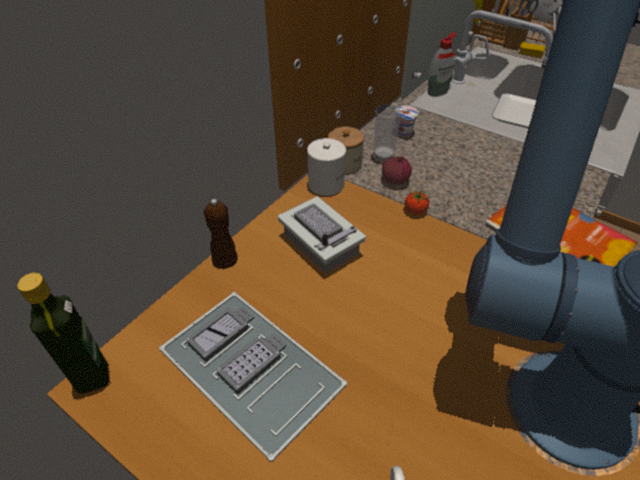

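View pics/side0.png

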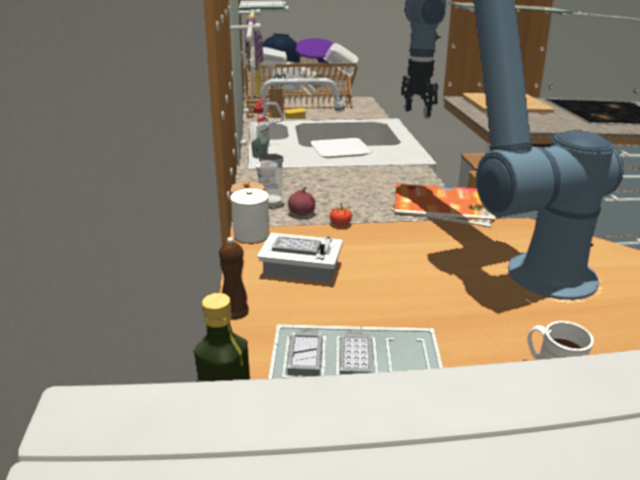

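View pics/wrist0.png

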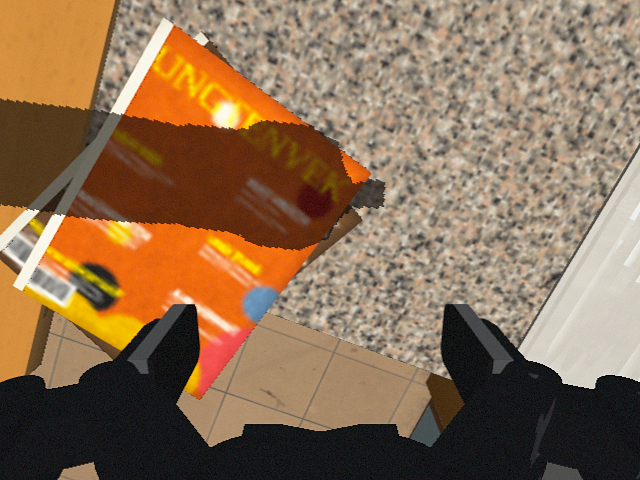

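The scene shows the grater at about (320,235), keeper bar near (335,240), and the tray at about (255,370). The slicing plate is in the far bay at (220,333) and the coarse plate in the middle bay at (252,362), both with tongues up-right. The near bay is empty. Next I'll enlarge and measure.

```bash
cat > h.py <<'E'
import numpy as np,cv2
from scipy.spatial.transform import Rotation as R
def ray(p,uv):
    f=240/np.tan(np.radians(p["fovy"])/2)
    K=np.array([[f,0,p["cx"]],[0,f,p["cy"]],[0,0,1.]])
    u=cv2.undistortPoints(np.array([[uv]],float),K,np.array([p["k1"],0,0,0.]))[0,0]
    T=p["world_from_camera"]; d=T[:3,:3]@np.array([u[0],u[1],1]); return T[:3,3],d
def onz(p,uv,z):
    o,d=ray(p,uv); return o+d*(z-o[2])/d[2]
def proj(p,X):
    f=240/np.tan(np.radians(p["fovy"])/2)
    K=np.array([[f,0,p["cx"]],[0,f,p["cy"]],[0,0,1.]])
    T=np.linalg.inv(p["world_from_camera"])
    return cv2.projectPoints(np.atleast_2d(np.asarray(X,float)),cv2.Rodrigues(T[:3,:3])[0],T[:3,3],K,np.array([p["k1"],0,0,0.]))[0][:,0]
def Rt(q): return R.from_quat([q[1],q[2],q[3],q[0]]).as_matrix()
E
python3 - <<'E'
import cv2
a=cv2.imread('pics/scene0.png')
cv2.imwrite('pics/s0_gr.png',cv2.resize(a[190:280,265:375],None,fx=7,fy=6.6,interpolation=cv2.INTER_CUBIC)[:600])
cv2.imwrite('pics/s0_tr.png',cv2.resize(a[285:465,155:355],None,fx=3.3,fy=3.3,interpolation=cv2.INTER_CUBIC))
E
```

```text
(no output)
```

View pics/s0_gr.png

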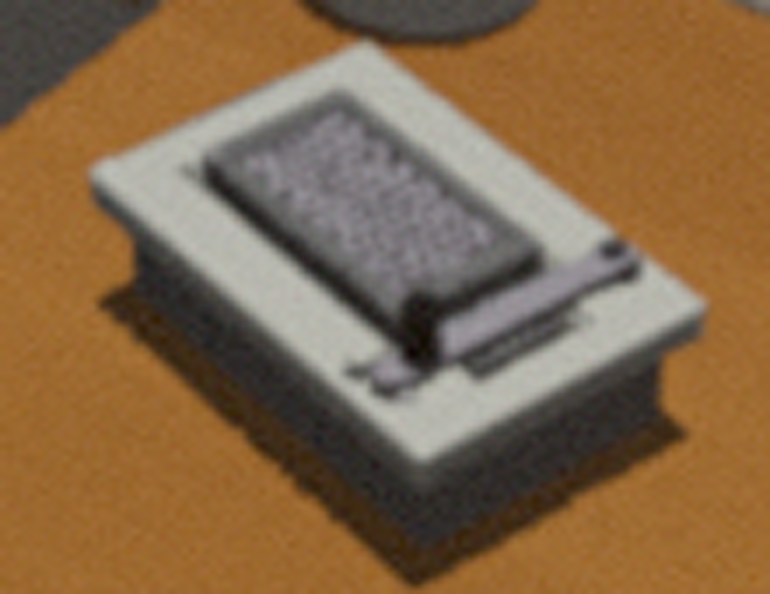

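View pics/s0_tr.png

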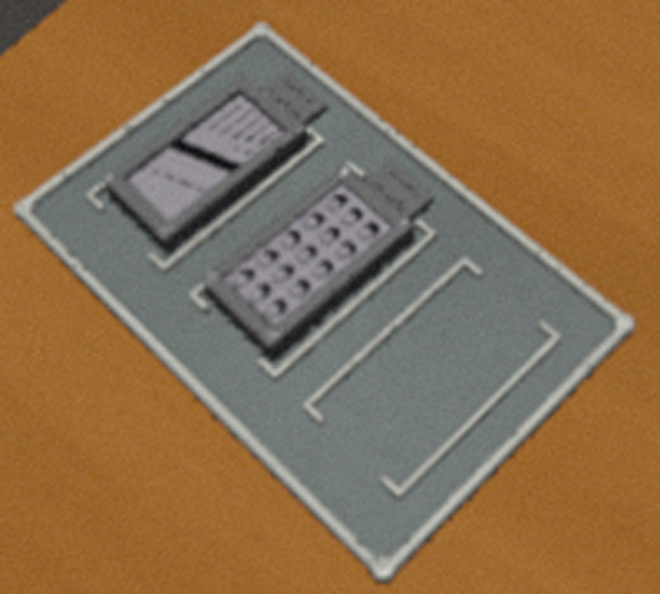

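```bash
python3 - <<'E'
from plant import robot
from h import *
p=robot.camera_params("scene")
def g(x,y): return ((x+.5)/7-.5+265,(y+.5)/6.6-.5+190)
def t(x,y): return ((x+.5)/3.3-.5+155,(y+.5)/3.3-.5+285)
def fit(names,L,W):
    c=np.array(names); print(np.round(c,1)); print("sides",[round(float(np.linalg.norm(c[i]-c[(i+1)%4])),1) for i in range(4)],"centre",c.mean(0).round(1))
    r=cv2.minAreaRect(c.astype(np.float32));print(r)
print("deck");D=[onz(p,g(*q),60)[:2] for q in [(90,172),(368,38),(708,305),(423,465)]];fit(D,0,0)
e=(D[1]+D[0]-D[2]-D[3]);print("yaw +x",np.degrees(np.arctan2(e[1],e[0])))
print("tray");D=[onz(p,t(*q),9)[:2] for q in [(262,23),(13,207),(383,580),(635,322)]];fit(D,0,0)
e=(D[1]+D[0]-D[2]-D[3]);print("yaw x",np.degrees(np.arctan2(e[1],e[0])))
print("slicing top");D=[onz(p,t(*q),22)[:2] for q in [(238,88),(108,180),(170,240),(306,133)]];fit(D,0,0)
print("knob base/top",onz(p,g(424,352),66),onz(p,g(420,300),89), "hinge",onz(p,g(615,250),66))
E
```

```text
deck
[[ 688.3  -49.1]
 [ 656.6 -159.6]
 [ 490.7 -107. ]
 [ 522.1    2.5]]
sides [114.9, 174.1, 113.9, 174.0] centre [589.4 -78.3]
((589.3340454101562, -78.54374694824219), (114.9144058227539, 176.52081298828125), 72.74803161621094)
yaw +x -17.418531515835934
tray
[[652.5 144.5]
 [677.5 327.4]
 [373.1 368.4]
 [348.6 184.6]]
sides [184.6, 307.1, 185.4, 306.5] centre [512.9 256.2]
((513.07861328125, 256.212890625), (185.41574096679688, 307.1041259765625), 82.40919494628906)
yaw x -7.603526274030452
slicing top
[[621.8 196.9]
 [637.8 287.6]
 [581.3 295.5]
 [567.2 198.2]]
sides [92.1, 57.1, 98.3, 54.6] centre [602.  244.5]
((602.5082397460938, 242.89474487304688), (98.53890228271484, 57.09450149536133), 81.76115417480469)
knob base/top [546.79989966 -33.77567862  66.        ] [547.89721348 -33.06168803  89.        ] hinge [ 525.16311505 -107.31078904   66.        ]
```

```bash
cat >> h.py <<'E'
def plan(robot,pos,yaw,n=None,claw=0.085,quiet=False):
    """print rows (<=5 a line) from measured pose to pos, tool-x yaw (deg), tool down"""
    s=robot.get_state(); P=np.array(s["tool_pos"]); M=Rt(s["eef_rot"])
    y=np.radians(yaw); c,sn=np.cos(y),np.sin(y)
    T=np.array([[c,sn,0],[sn,-c,0],[0,0,-1.]])
    rv=R.from_matrix(M.T@T).as_rotvec(); d=np.array(pos)-P
    if n is None: n=max(1,int(np.ceil(max(np.linalg.norm(d)/58,np.linalg.norm(rv)/.18))))
    rows=[]
    for i in range(n):
        Mi=M@R.from_rotvec(rv*i/n).as_matrix()
        rows.append(" ".join("%g"%v for v in list(np.round(Mi.T@d/n/1000,4)+0.)+list(np.round(rv/n,3)+0.)+[claw]))
    for i in range(0,n,5): print("'"+"; ".join(rows[i:i+5])+"'")
def st(robot):
    s=robot.get_state(); M=Rt(s["eef_rot"])
    print("t %.2f"%s["clock"],"tcp",np.round(s["tool_pos"],1),"yaw %.2f"%np.degrees(np.arctan2(M[1,0],M[0,0])),"zaxis",np.round(M[:,2],4),"F",np.round(s["contact_force"],1),"op %.3f"%s["opening"],"q",np.round(s["qpos"],2))
E
python3 - <<'E'
from plant import robot
from h import *
p=robot.camera_params("scene")
for n,uv,z in [("tomato",(417,216),0),("onion",(397,187),0),("mill",(224,262),0),("canister",(326,190),0),("milltop",(215,203),170),("cup",(397,470),40)]: print(n,onz(p,uv,z).round())
plan(robot,(505,-15,230),72.6)
E
```

```text
tomato [ 453. -295.   -0.]
onion [ 548. -368.    0.]
mill [734.  89.   0.]
canister [ 693. -251.    0.]
milltop [729.  85. 170.]
cup [200. 280.  40.]
'-0.0265 -0.033 -0.0023 0 0 -0.175 0.085; -0.0203 -0.0371 -0.0023 0 0 -0.175 0.085; -0.0136 -0.0401 -0.0023 0 0 -0.175 0.085; -0.0064 -0.0419 -0.0024 0 0 -0.175 0.085; 0.001 -0.0423 -0.0024 0 0 -0.175 0.085'
'0.0084 -0.0415 -0.0024 0 0 -0.175 0.085; 0.0155 -0.0394 -0.0024 0 0 -0.175 0.085; 0.0221 -0.0361 -0.0024 0 0 -0.175 0.085; 0.0281 -0.0317 -0.0024 0 0 -0.175 0.085; 0.0332 -0.0263 -0.0024 0 0 -0.175 0.085'
'0.0373 -0.0201 -0.0024 0 0 -0.175 0.085; 0.0402 -0.0133 -0.0024 0 0 -0.175 0.085; 0.0419 -0.0061 -0.0024 0 0 -0.175 0.085; 0.0423 0.0013 -0.0024 0 0 -0.175 0.085'
```

```bash
python3 -m inch '-0.0265 -0.033 -0.0023 0 0 -0.175 0.085; -0.0203 -0.0371 -0.0023 0 0 -0.175 0.085; -0.0136 -0.0401 -0.0023 0 0 -0.175 0.085; -0.0064 -0.0419 -0.0024 0 0 -0.175 0.085; 0.001 -0.0423 -0.0024 0 0 -0.175 0.085' && python3 -m inch '0.0084 -0.0415 -0.0024 0 0 -0.175 0.085; 0.0155 -0.0394 -0.0024 0 0 -0.175 0.085; 0.0221 -0.0361 -0.0024 0 0 -0.175 0.085; 0.0281 -0.0317 -0.0024 0 0 -0.175 0.085; 0.0332 -0.0263 -0.0024 0 0 -0.175 0.085' && python3 - <<'E'
from plant import robot
from h import *
st(robot); plan(robot,(560,-50,230),72.6)
E
```

```text
clock: 0.78
tool_pos: [319.5, -346.8, 208.9]
eef_rot: [-0.0, 0.988, -0.152, -0.0]
contact_force: [0.4, -0.4, -0.7]
opening: 0.996
clock: 1.4
tool_pos: [423.0, -162.2, 221.0]
eef_rot: [-0.0, 0.96, 0.281, -0.0]
contact_force: [1.3, -0.8, -0.0]
opening: 0.995
t 1.40 tcp [ 423.  -162.2  221. ] yaw 32.64 zaxis [-2.e-04  0.e+00 -1.e+00] F [ 1.3 -0.8 -0. ] op 0.995 q [-0.51  0.12 -0.19  1.26 -0.    0.49]
'0.044 -0.0051 -0.0023 0 0 -0.174 0.085; 0.0442 0.0026 -0.0023 0 0 -0.174 0.085; 0.0431 0.0102 -0.0023 0 0 -0.174 0.085; 0.0407 0.0175 -0.0023 0 0 -0.174 0.085'
```

```bash
python3 -m inch '0.044 -0.0051 -0.0023 0 0 -0.174 0.085; 0.0442 0.0026 -0.0023 0 0 -0.174 0.085; 0.0431 0.0102 -0.0023 0 0 -0.174 0.085; 0.0407 0.0175 -0.0023 0 0 -0.174 0.085; 0 0 0 0 0 0 0.085' && python3 - <<'E'
from plant import robot
from h import *
import pickle
st(robot)
p=robot.camera_params("wrist");pickle.dump(p,open("w1.pkl","wb"))
cv2.imwrite("pics/w1.png",robot.snapshot("wrist")[:,:,::-1]); st(robot)
E
```

```text
clock: 2.02
tool_pos: [562.0, -50.4, 229.4]
eef_rot: [-0.0, 0.807, 0.591, -0.0]
contact_force: [-0.5, -0.5, -0.5]
opening: 1.0
t 2.02 tcp [562.  -50.4 229.4] yaw 72.40 zaxis [-3.e-04  4.e-04 -1.e+00] F [-0.5 -0.5 -0.5] op 1.000 q [-0.2   0.35  0.12  1.34  0.    0.11]
t 2.08 tcp [560.7 -51.4 229.5] yaw 72.26 zaxis [-1.3e-03 -1.0e-04 -1.0e+00] F [ 0.5 -0.4  0.1] op 0.997 q [-0.2   0.35  0.12  1.35 -0.    0.11]
```

View pics/w1.png

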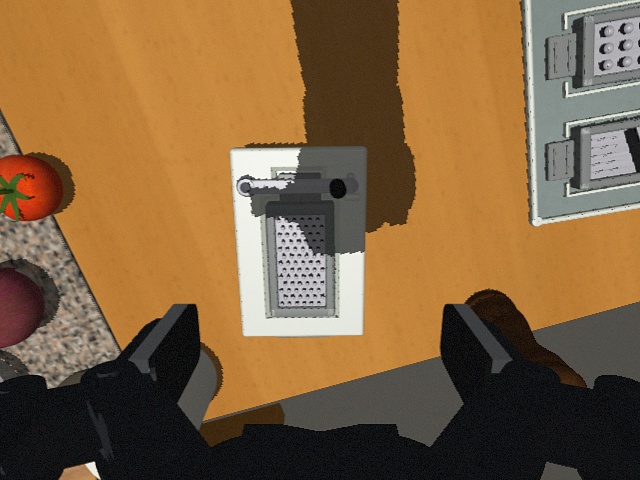

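```bash
python3 - <<'E'
from h import *
import pickle
p=pickle.load(open("w1.pkl","rb"))
a=cv2.imread("pics/w1.png"); 
c=a[135:345,215:385]; cv2.imwrite("pics/w1c.png",cv2.resize(c,None,fx=2.8,fy=2.8,interpolation=cv2.INTER_CUBIC))
hsv=cv2.cvtColor(a,cv2.COLOR_BGR2HSV)
m=((hsv[...,1]<60)&(hsv[...,2]>70)).astype(np.uint8); 
m[:140]=0;m[345:]=0;m[:,:222]=0;m[:,375:]=0
m=cv2.morphologyEx(m,cv2.MORPH_OPEN,np.ones((3,3)))
cs,_=cv2.findContours(m,cv2.RETR_EXTERNAL,cv2.CHAIN_APPROX_NONE);k=max(cs,key=cv2.contourArea)
print(cv2.boundingRect(k))
w=np.array([onz(p,q[0]+0.0,60)[:2] for q in k],np.float32)
r=cv2.minAreaRect(w);print("deck",r); print(cv2.boxPoints(r))
print("pivot",onz(p,(244,186.5),66.5),"knobtop",onz(p,(338,188),89))
E
```

```text
(230, 146, 137, 191)
deck ((591.21435546875, -77.88504028320312), (113.47981262207031, 174.47781372070312), 73.07650756835938)
[[ 491.23672   -106.773026 ]
 [ 658.1586    -157.56255  ]
 [ 691.192      -48.997055 ]
 [ 524.2701       1.7924652]]
pivot [ 524.83313344 -104.80397336   66.5       ] knobtop [546.08761035 -30.67307423  89.        ]
```

View pics/w1c.png

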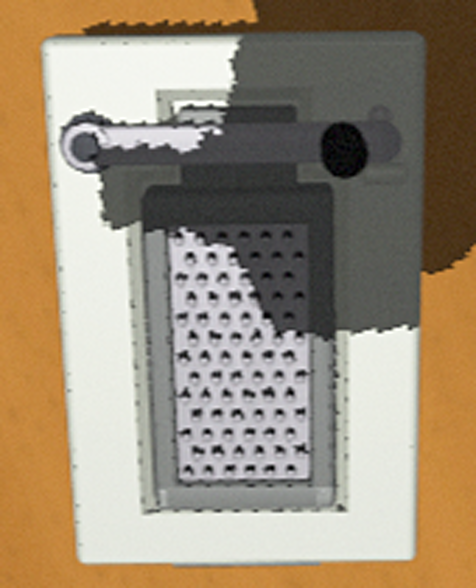

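```bash
python3 - <<'E'
from plant import robot
from h import *
plan(robot,(546.3,-31,110),73,claw=0.04)
E
```

```text
'0.005 -0.0066 0.0399 0 0 -0.004 0.04; 0.0051 -0.0066 0.0398 0 0 -0.004 0.04; 0.0051 -0.0066 0.0398 0 0 -0.004 0.04'
```

```bash
python3 -m inch '0.005 -0.0066 0.0399 0 0 -0.004 0.04; 0.0051 -0.0066 0.0398 0 0 -0.004 0.04; 0.0051 -0.0066 0.0398 0 0 -0.004 0.04; 0 0 0 0 0 0 0.04; 0 0 0 0 0 0 0.04' && python3 - <<'E'
from plant import robot
from h import *
import pickle
st(robot)
p=robot.camera_params("wrist")
cv2.imwrite("pics/w2.png",robot.snapshot("wrist")[:,:,::-1]); plan(robot,(546.3,-31,73),73,claw=0.04)
print(proj(p,[[546.3,-31,89],[524.5,-104.5,66]]))
E
```

```text
clock: 2.7
tool_pos: [546.8, -32.6, 112.4]
eef_rot: [0.001, 0.805, 0.593, 0.001]
contact_force: [0.1, -0.6, 0.3]
opening: 0.468
t 2.70 tcp [546.8 -32.6 112.4] yaw 72.80 zaxis [ 1.8e-03 -7.0e-04 -1.0e+00] F [ 0.1 -0.6  0.3] op 0.468 q [-0.18  0.36 -0.17  1.04 -0.    0.13]
'0.0012 -0.002 0.04 0.004 0 -0.003 0.04'
[[322.83005629 262.01770476]
 [187.85482015 250.26174762]]
```

View pics/w2.png

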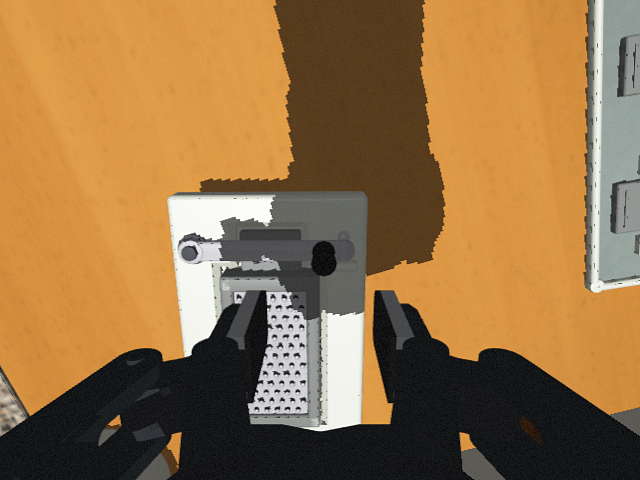

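```bash
python3 -m inch '0.0012 -0.002 0.039 0.004 0 -0.003 0.04; 0 0 0 0 0 0 0.04; 0 0 0 0 0 0 0.008; 0 0 0 0 0 0 0.008; 0 0 0 0 0 0 0.008' 25 && python3 -m inch '0 0 0 0 0 0 0.008; 0 0 0 0 0 0 0.008' && python3 - <<'E'
from plant import robot
from h import *
st(robot)
cv2.imwrite("pics/w3.png",robot.snapshot("wrist")[:,:,::-1])
E
```

```text
clock: 3.38
tool_pos: [545.6, -30.2, 73.0]
eef_rot: [-0.001, 0.804, 0.595, -0.0]
contact_force: [-0.2, -0.6, 0.1]
opening: 0.098
clock: 3.62
tool_pos: [544.7, -30.0, 71.9]
eef_rot: [-0.001, 0.804, 0.595, -0.001]
contact_force: [0.3, 0.5, -0.3]
opening: 0.095
t 3.62 tcp [544.7 -30.   71.9] yaw 73.05 zaxis [-0.0036  0.001  -1.    ] F [ 0.3  0.5 -0.3] op 0.095 q [-0.17  0.39 -0.23  0.95  0.    0.12]
```

View pics/w3.png

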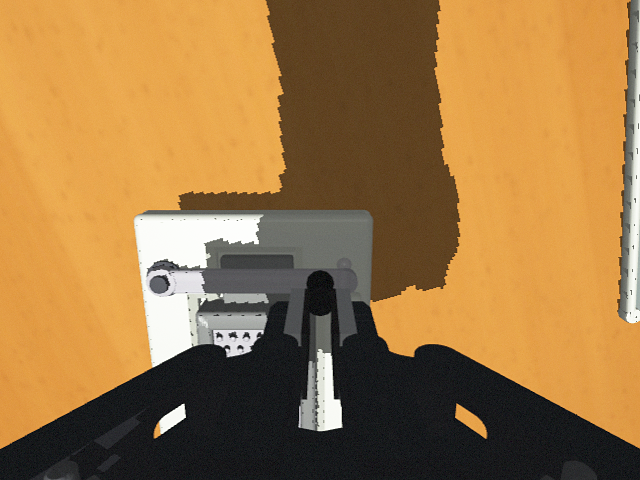

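```bash
python3 - <<'E'
from plant import robot
from h import *
p=robot.camera_params("wrist"); s=robot.get_state(); M=Rt(s["eef_rot"]);P=np.array(s["tool_pos"])
for d in [(0,0,0),(0,-11,0),(0,0,-17),(0,-11,-17),(0,-11,-38)]: print(d,proj(p,P+M@np.array(d,float)))
c=cv2.imread("pics/w3.png")[240:440,220:420];cv2.imwrite("pics/w3c.png",cv2.resize(c,None,fx=3,fy=3,interpolation=cv2.INTER_CUBIC))
E
```

```text
(0, 0, 0) [[320.03106865 280.72994288]]
(0, -11, 0) [[320.01612712 258.02370384]]
(0, 0, -17) [[320.02526495 295.80169429]]
(0, -11, -17) [[320.00877204 271.1629399 ]]
(0, -11, -38) [[319.99744882 291.38966365]]
```

View pics/w3c.png

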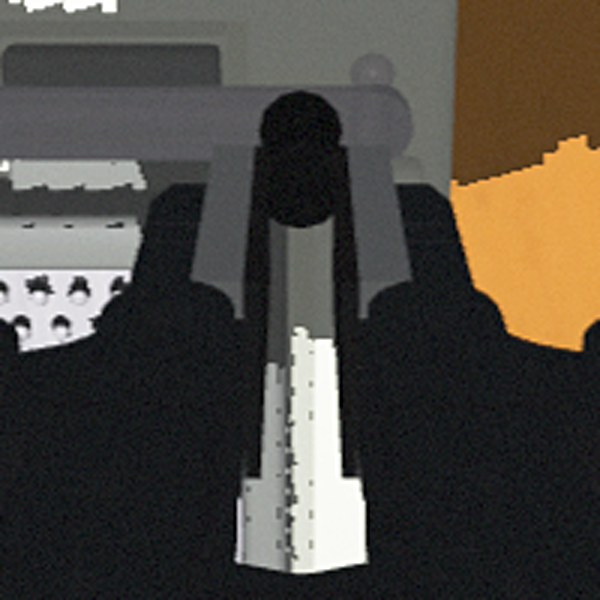

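```bash
python3 - <<'E'
from plant import robot
from h import *
p=robot.camera_params("side"); s=robot.get_state(); P=np.array(s["tool_pos"])
a=robot.snapshot("side")[:,:,::-1];cv2.imwrite("pics/sd3.png",a)
b=robot.snapshot("scene")[:,:,::-1]
print(proj(p,[P,P+[0,0,17]]),proj(robot.camera_params("scene"),[P,P+[0,0,17]]))
c=np.hstack([cv2.resize(a[180:290,250:350],(400,440),interpolation=cv2.INTER_CUBIC),cv2.resize(b[170:280,280:380],(400,440),interpolation=cv2.INTER_CUBIC)])
cv2.imwrite("pics/c3.png",c)
E
```

```text
[[323.31076801 251.56266731]
 [323.4037731  244.76539302]] [[324.99965216 242.38890524]
 [325.04145458 236.55214677]]
```

View pics/c3.png

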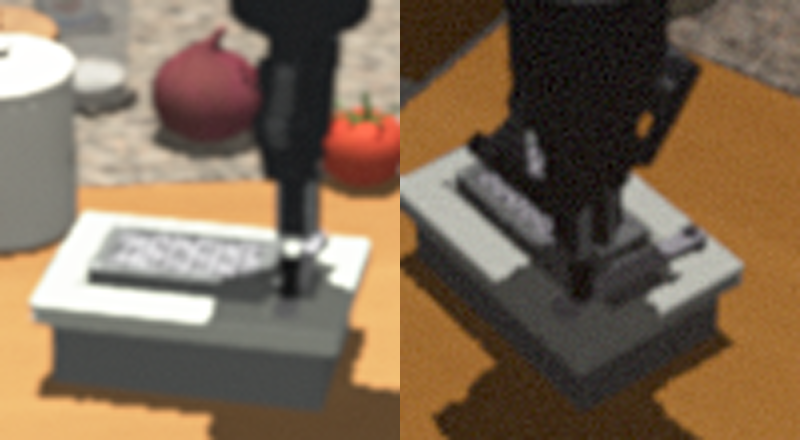

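```bash
python3 - <<'E'
from plant import robot
print(robot.pinch_z,[x for x in dir(robot) if x[0]!='_'])
E
python3 - <<'E'
import cv2,numpy as np
a=cv2.imread('pics/sd3.png');cv2.imwrite('pics/sd3c.png',cv2.resize(a[215:275,290:360],None,fx=10,fy=10,interpolation=cv2.INTER_NEAREST))
E
```

```text
18.700000000000003 ['PlanningError', 'camera_params', 'close_job', 'get_state', 'pinch_z', 'snapshot']
```

View pics/sd3c.png

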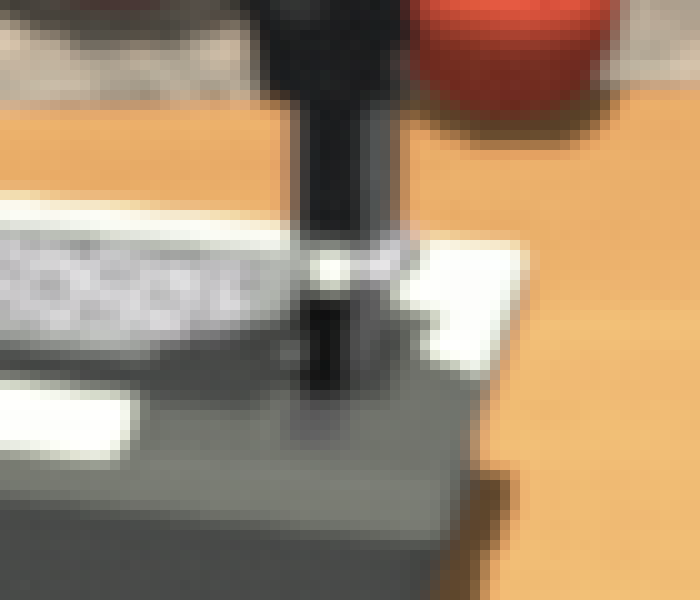

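```bash
python3 - <<'E'
from plant import robot
from h import *
p=robot.camera_params("side")
for v in (238.5,244.7,254):
  for yy in (-25,-30):
    o,d=ray(p,(322.5,v)); print(v,o+d*(yy-o[1])/d[1])
w=robot.camera_params("wrist"); s=robot.get_state(); print(w["world_from_camera"][:3,3],s["tool_pos"])
M=Rt(s["eef_rot"])
for v in (288,):
  o,d=ray(w,(293,v)); o=M.T@(o-s["tool_pos"]); d=M.T@d
  for t in (130,140,150,160,170,180): print(o+d*t)
E
```

```text
238.5 [547.32739937 -25.         107.02237177]
238.5 [546.76911356 -30.         104.41582947]
244.7 [547.15562883 -25.          91.78280905]
244.7 [546.5965219  -30.          89.10341712]
254 [546.89182505 -25.          68.57099029]
254 [546.33145706 -30.          65.78063899]
[478.31665449  -9.72593938 247.62657687] [544.5382698  -29.99185092  71.74872834]
[ -8.57634721 -19.37135814 -54.82559505]
[ -9.24128902 -15.47868628 -45.53591134]
[ -9.90623082 -11.58601442 -36.24622763]
[-10.57117262  -7.69334256 -26.95654392]
[-11.23611443  -3.8006707  -17.66686021]
[-11.90105623   0.09200117  -8.3771765 ]
```

```bash
python3 -m inch '0 0 0 0 0 0 0.045; 0 0 0 0 0 0 0.045; 0 0.0015 0.015 -0.003 0 0 0.04; 0 0 0.014 0 0 0 0.035; 0 0 0 0 0 0 0.035' && python3 - <<'E'
from plant import robot
from h import *
st(robot)
cv2.imwrite("pics/w4.png",robot.snapshot("wrist")[:,:,::-1])
E
```

```text
clock: 4.4
tool_pos: [544.4, -30.2, 41.4]
eef_rot: [-0.002, 0.804, 0.595, -0.001]
contact_force: [-0.2, 0.3, -0.3]
opening: 0.41
t 4.40 tcp [544.4 -30.2  41.4] yaw 73.05 zaxis [-4.1e-03  8.0e-04 -1.0e+00] F [-0.2  0.3 -0.3] op 0.410 q [-0.17  0.42 -0.28  0.88  0.    0.12]
```

View pics/w4.png

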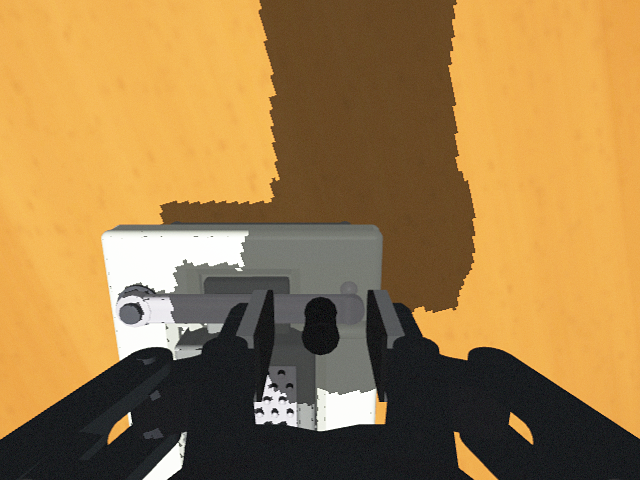

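```bash
python3 -m inch '0 0 0 0 0 0 0.006; 0 0 0 0 0 0 0.006; 0 0 0 0 0 0 0.006; 0 0 0 0 0 0 0.006' 25 && python3 - <<'E'
from plant import robot
from h import *
st(robot)
cv2.imwrite("pics/w5.png",robot.snapshot("wrist")[:,:,::-1])
E
```

```text
clock: 4.95
tool_pos: [546.4, -30.6, 43.2]
eef_rot: [0.0, 0.804, 0.595, -0.0]
contact_force: [-0.8, -0.1, 2.9]
opening: 0.129
t 4.95 tcp [546.4 -30.6  43.2] yaw 73.05 zaxis [ 0.e+00 -2.e-04 -1.e+00] F [-0.8 -0.1  2.9] op 0.129 q [-0.17  0.42 -0.27  0.88 -0.    0.12]
```

View pics/w5.png

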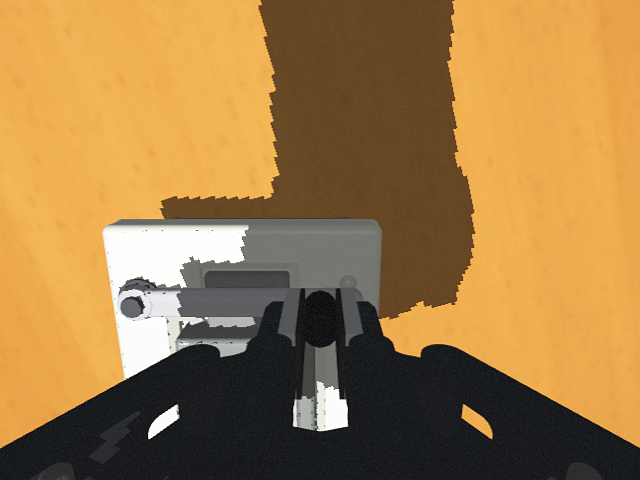

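```bash
python3 -m inch '-0.0003 -0.0068 -0.001 0 0 -0.09 0.006; -0.0012 -0.0136 0 0 0 -0.18 0.006; -0.0012 -0.0136 0 0 0 -0.18 0.006; -0.0012 -0.0136 0 0 0 -0.18 0.006' && python3 - <<'E'
from plant import robot
from h import *
st(robot)
E
```

```text
clock: 5.5
tool_pos: [499.0, -33.1, 43.5]
eef_rot: [0.001, 0.578, 0.816, -0.002]
contact_force: [2.5, -7.7, -5.4]
opening: 0.134
t 5.50 tcp [499.  -33.1  43.5] yaw 109.45 zaxis [-5.0e-04 -3.9e-03 -1.0e+00] F [ 2.5 -7.7 -5.4] op 0.134 q [-0.19  0.33 -0.4   0.83 -0.   -0.53]
```

```bash
python3 -m inch '-0.0012 -0.0136 0 0 0 -0.18 0.006; -0.0012 -0.0136 0 0 0 -0.18 0.006; -0.0012 -0.0136 0 0 0 -0.18 0.006; -0.0012 -0.0136 0 0 0 -0.18 0.006; 0 0 0 0 0 0 0.006' && python3 -m inch '0 0 0 0 0 0 0.04;0 0 0 0 0 0 0.04;0 0 -0.03 0 0 0 0.04;0 0 -0.03 0 0 0 0.04' && python3 - <<'E'
from plant import robot
from h import *
st(robot)
cv2.imwrite("pics/w6.png",robot.snapshot("wrist")[:,:,::-1])
cv2.imwrite("pics/s6.png",robot.snapshot("scene")[:,:,::-1])
E
```

```text
clock: 6.12
tool_pos: [459.8, -67.7, 43.7]
eef_rot: [0.002, 0.256, 0.967, -0.001]
contact_force: [6.0, -4.4, -9.9]
opening: 0.132
clock: 6.62
tool_pos: [456.9, -64.8, 104.2]
eef_rot: [-0.001, 0.255, 0.967, 0.0]
contact_force: [0.2, -0.6, 0.5]
opening: 0.473
t 6.62 tcp [456.9 -64.8 104.2] yaw 150.43 zaxis [-0.0026  0.001  -1.    ] F [ 0.2 -0.6  0.5] op 0.473 q [-0.28  0.21 -0.4   0.96  0.   -1.33]
```

View pics/w6.png

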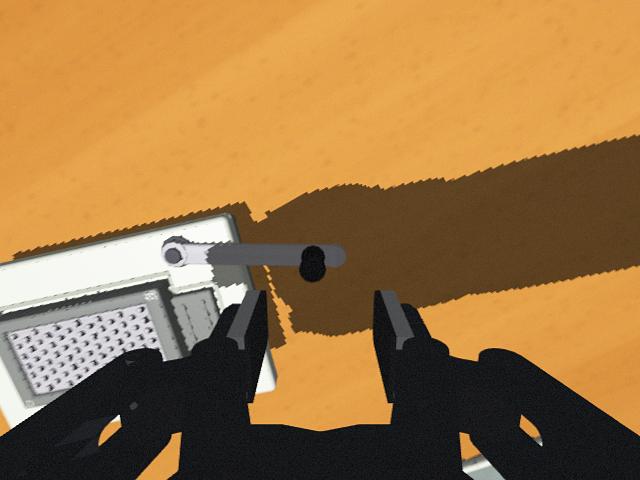

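View pics/s6.png

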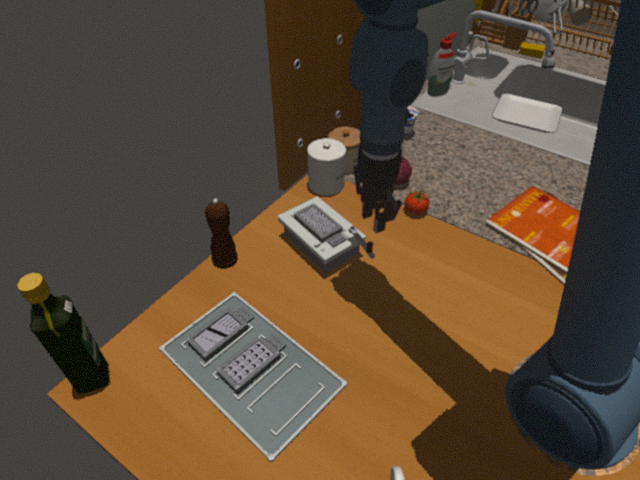

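```bash
python3 - <<'E'
from plant import robot
from h import *
plan(robot,(600.5,-81,130),73,claw=0.085)
E
```

```text
'-0.0162 0.007 -0.0028 0.001 0 0.169 0.085; -0.0148 0.0096 -0.0028 0.001 0 0.169 0.085; -0.013 0.012 -0.0028 0.001 0 0.169 0.085; -0.0108 0.014 -0.0028 0.001 0 0.169 0.085; -0.0083 0.0156 -0.0029 0.001 0 0.169 0.085'
'-0.0055 0.0168 -0.0029 0.001 0 0.169 0.085; -0.0026 0.0175 -0.0029 0.001 0 0.169 0.085; 0.0003 0.0176 -0.0029 0.001 0 0.169 0.085'
```

```bash
python3 -m inch '-0.0162 0.007 -0.0058 0.001 0 0.169 0.085; -0.0148 0.0096 -0.0028 0.001 0 0.169 0.085; -0.013 0.012 -0.0028 0.001 0 0.169 0.085; -0.0108 0.014 -0.0028 0.001 0 0.169 0.085; -0.0083 0.0156 -0.0029 0.001 0 0.169 0.085' && python3 -m inch '-0.0055 0.0168 -0.0029 0.001 0 0.169 0.085; -0.0026 0.0175 -0.0029 0.001 0 0.169 0.085; 0.0003 0.0176 -0.0029 0.001 0 0.169 0.085; 0 0 0 0 0 0 0.085; 0 0 0 0 0 0 0.085' && python3 - <<'E'
from plant import robot
from h import *
import pickle
st(robot)
pickle.dump(robot.camera_params("wrist"),open("w7.pkl","wb"))
cv2.imwrite("pics/w7.png",robot.snapshot("wrist")[:,:,::-1])
st(robot)
E
```

```text
clock: 7.35
tool_pos: [545.5, -74.6, 119.8]
eef_rot: [-0.002, 0.631, 0.775, -0.003]
contact_force: [-0.5, -0.8, 0.2]
opening: 0.993
clock: 7.98
tool_pos: [597.2, -80.4, 128.3]
eef_rot: [-0.002, 0.803, 0.595, -0.005]
contact_force: [-1.5, 0.1, 0.7]
opening: 1.0
t 7.97 tcp [597.2 -80.4 128.3] yaw 73.09 zaxis [-0.0097 -0.002  -1.    ] F [-1.5  0.1  0.7] op 1.000 q [-0.24  0.47  0.04  1.15 -0.    0.06]
t 8.03 tcp [597.2 -80.4 128.5] yaw 73.05 zaxis [-0.0095 -0.0021 -1.    ] F [0.1 0.3 0.4] op 0.991 q [-0.24  0.47  0.04  1.15 -0.    0.06]
```

View pics/w7.png

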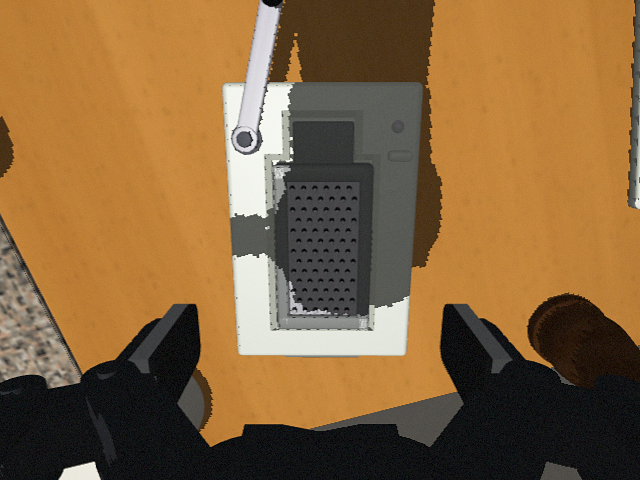

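```bash
python3 - <<'E'
import cv2
a=cv2.imread('pics/w7.png'); b=a[75:365,215:430]
b=cv2.convertScaleAbs(b,alpha=1.0,beta=0); b=(255*(b/255.)**0.6).astype('uint8')
cv2.imwrite('pics/w7c.png',cv2.resize(b[:145],None,fx=3.6,fy=3.6,interpolation=cv2.INTER_CUBIC)); cv2.imwrite('pics/w7d.png',cv2.resize(b[145:],None,fx=3.6,fy=3.6,interpolation=cv2.INTER_CUBIC))
E
```

```text
(no output)
```

View pics/w7c.png

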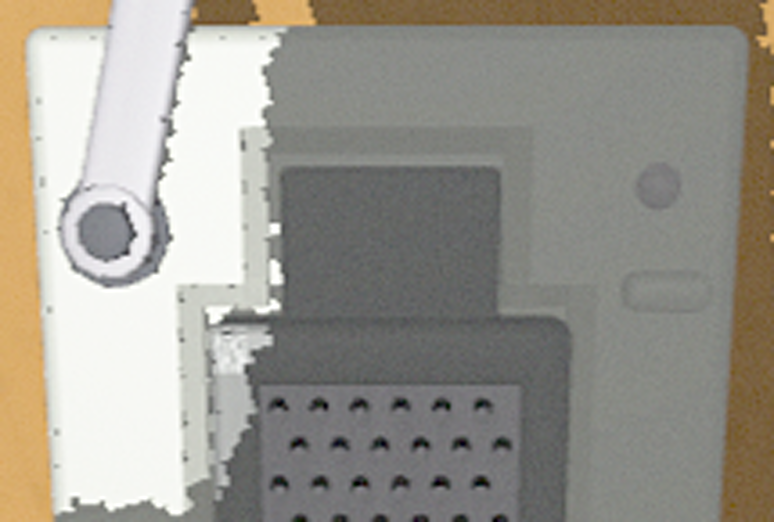

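View pics/w7d.png

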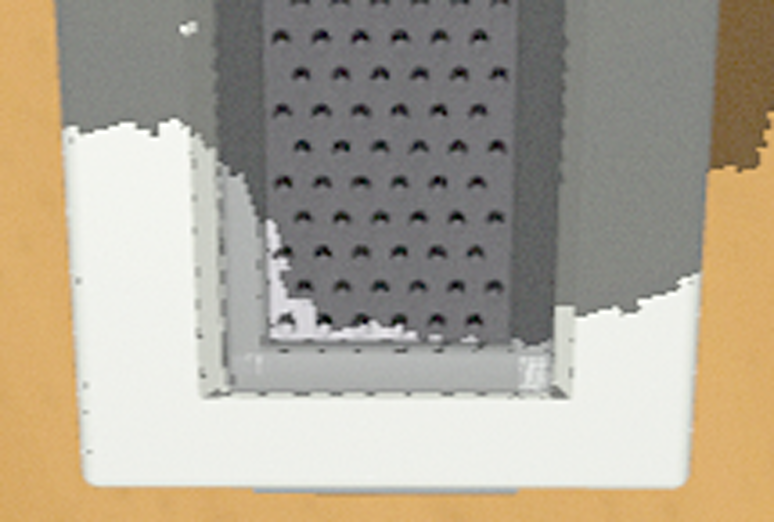

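```bash
python3 - <<'E'
from h import *
import pickle
p=pickle.load(open("w7.pkl","rb"))
C=lambda x,y:((x+.5)/3.6-.5+215,(y+.5)/3.6-.5+75)
D=lambda x,y:((x+.5)/3.6-.5+215,(y+.5)/3.6-.5+220)
def q(n,c,z):
    c=np.array([onz(p,k,z)[:2] for k in c]);e=c[2]+c[3]-c[0]-c[1]
    print(n,"centre",c.mean(0).round(1),"sides",[round(float(np.linalg.norm(c[i]-c[(i+1)%4])),1) for i in range(4)],"yaw",round(float(np.degrees(np.arctan2(e[1],e[0]))),2))
q("deck",[C(26,26),C(750,26),D(692,488),D(82,488)],60)
q("mouth",[C(180,285),C(597,285),D(573,397),D(203,397)],60)
print("pivot",onz(p,C(107,232),68),"holes mid",onz(p,C(380,404),70),onz(p,D(381,320),70))
E
```

```text
deck centre [591.5 -77.7] sides [112.9, 172.4, 114.0, 172.8] yaw -16.93
mouth centre [601.5 -80.5] sides [68.0, 114.1, 67.9, 114.2] yaw -16.91
pivot [ 525.84831616 -103.48857961   68.        ] holes mid [563.77756488 -70.41853555  70.        ] [636.61009112 -92.43072498  70.        ]
```

```bash
python3 - <<'E'
from h import *
from plant import robot
w=robot.camera_params("wrist"); s=robot.get_state(); M=Rt(s["eef_rot"])
def tip(u,v,y=-11):
  o,d=ray(w,(u,v)); o=M.T@(o-s["tool_pos"]); d=M.T@d
  return (o+d*(y-o[1])/d[1]).round(1)
for n,u,v in [("open inner",197,304),("open outer",175,304),("35",265,291),("35 outer",252,291),("8",304,288),("8out",293,288)]: print(n,tip(u,v))
plan(robot,(601.3,-80.6,128.5),73.1,n=1)
E
```

```text
open inner [-41.6 -11.  -48.7]
open outer [-49.  -11.  -48.7]
35 [-20.  -11.  -37.6]
35 outer [-24.7 -11.  -37.6]
8 [ -5.9 -11.  -34.8]
8out [-10.  -11.  -34.8]
'0.0011 0.004 0 -0.008 0.005 -0.001 0.085'
```

```bash
python3 -m inch '0.0011 0.004 0 -0.008 0.005 -0.001 0.07; 0 0 0.05 0 0 0 0.07; 0 0 0.04 0 0 0 0.07; 0 0 0 0 0 0 0.07; 0 0 0 0 0 0 0.07' && python3 - <<'E'
from plant import robot
from h import *
st(robot);plan(robot,(601.3,-80.6,23),73.1,n=1,claw=.07)
cv2.imwrite("pics/w8.png",robot.snapshot("wrist")[:,:,::-1])
E
```

```text
clock: 8.65
tool_pos: [603.4, -81.2, 40.7]
eef_rot: [0.001, 0.804, 0.595, 0.001]
contact_force: [0.4, 0.5, 0.3]
opening: 0.82
t 8.65 tcp [603.4 -81.2  40.7] yaw 73.01 zaxis [ 3.e-03 -5.e-04 -1.e+00] F [0.4 0.5 0.3] op 0.820 q [-0.24  0.53 -0.1   0.94  0.    0.06]
'-0.0001 -0.0023 0.0177 0.003 0 -0.002 0.07'
```

View pics/w8.png

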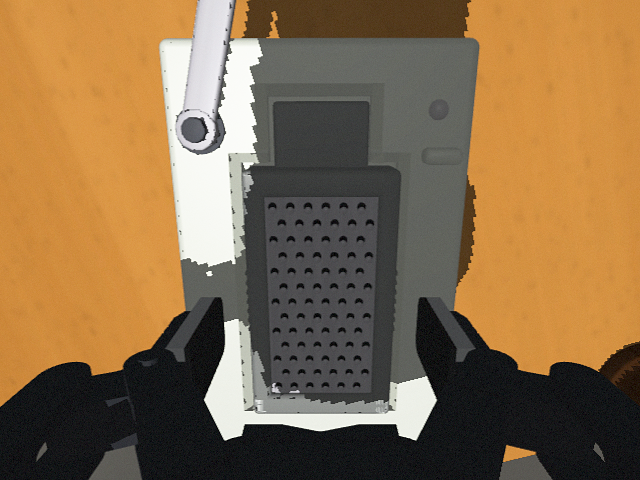

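```bash
python3 -m inch '-0.0001 -0.0015 0.0177 0.003 0 0 0.07; 0 0 0 0 0 0 0.07; 0 0 0 0 0 0 0.05; 0 0 0 0 0 0 0.05; 0 0 0 0 0 0 0.05' 60 && python3 - <<'E'
from plant import robot
from h import *
st(robot)
cv2.imwrite("pics/w9.png",robot.snapshot("wrist")[:,:,::-1])
cv2.imwrite("pics/sd9.png",cv2.resize(robot.snapshot("side")[190:290,240:360,::-1],None,fx=6,fy=6,interpolation=cv2.INTER_CUBIC))
E
```

```text
clock: 9.32
tool_pos: [601.7, -80.7, 22.0]
eef_rot: [-0.0, 0.804, 0.595, -0.0]
contact_force: [-0.6, 0.0, 2.8]
opening: 0.656
t 9.32 tcp [601.7 -80.7  22. ] yaw 73.00 zaxis [-6.e-04  5.e-04 -1.e+00] F [-0.6  0.   2.8] op 0.656 q [-0.24  0.54 -0.12  0.9   0.    0.06]
```

View pics/w9.png

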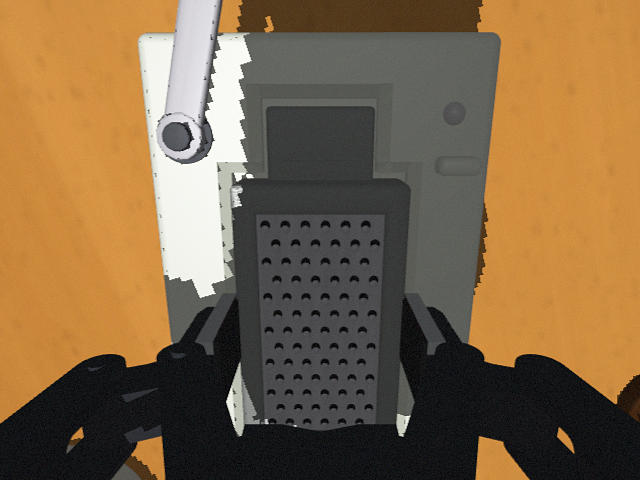

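View pics/sd9.png

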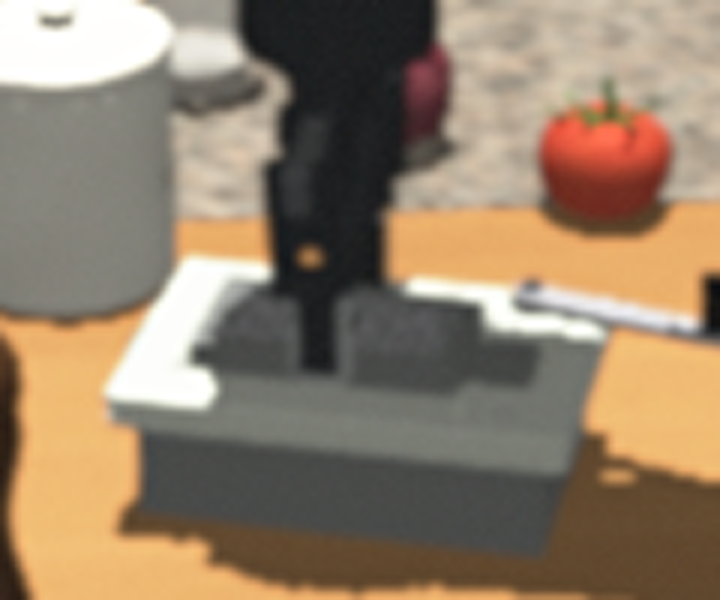

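```bash
python3 -m inch '0 0 -0.01 0 0 0 0.05; 0 0 -0.02 0 0 0 0.05; 0 0 -0.04 0 0 0 0.05; 0 0 -0.04 0 0 0 0.05; 0 0 0 0 0 0 0.05' && python3 - <<'E'
from plant import robot
from h import *
import pickle
st(robot)
pickle.dump(robot.camera_params("wrist"),open("w10.pkl","wb"))
cv2.imwrite("pics/w10.png",robot.snapshot("wrist")[:,:,::-1])
E
```

```text
clock: 10.05
tool_pos: [604.1, -81.4, 135.6]
eef_rot: [0.002, 0.804, 0.595, 0.002]
contact_force: [0.6, -0.6, -0.8]
opening: 0.66
t 10.05 tcp [604.1 -81.4 135.6] yaw 72.99 zaxis [ 0.0056 -0.001  -1.    ] F [ 0.6 -0.6 -0.8] op 0.660 q [-0.24  0.46  0.05  1.15  0.    0.06]
```

View pics/w10.png

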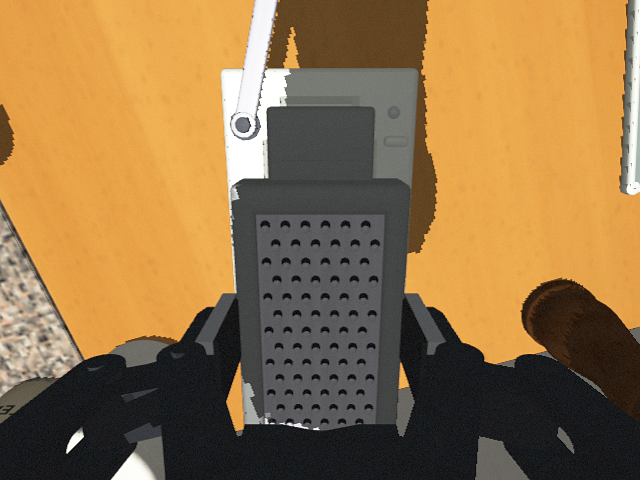

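```bash
python3 - <<'E'
from plant import robot
from h import *
plan(robot,(425,320,140),172.4,claw=0.05)
E
```

```text
'0.0332 -0.0287 -0.0007 0 0 -0.173 0.05; 0.0376 -0.0226 -0.0007 0 0 -0.173 0.05; 0.0409 -0.0157 -0.0007 0 0 -0.173 0.05; 0.043 -0.0084 -0.0007 0 0 -0.173 0.05; 0.0439 -0.0009 -0.0007 0 0 -0.173 0.05'
'0.0433 0.0067 -0.0007 0 0 -0.173 0.05; 0.0415 0.0141 -0.0007 0 0 -0.173 0.05; 0.0385 0.0211 -0.0007 0 0 -0.173 0.05; 0.0343 0.0274 -0.0007 0 0 -0.173 0.05; 0.029 0.0329 -0.0007 0 0 -0.173 0.05'
```

```bash
python3 - <<'E'
from plant import robot
from h import *
import pickle
p=robot.camera_params("scene")
t=lambda x,y:((x+.5)/3.3-.5+155,(y+.5)/3.3-.5+285)
a=[onz(p,t(*q),9)[:2] for q in [(465,263),(308,408),(390,491),(554,333)]]
c=np.array(a);print(c.round(1),"sides",[np.linalg.norm(c[i]-c[(i+1)%4]).round(1) for i in range(4)],c.mean(0).round(1))
e=c[1]+c[2]-c[0]-c[3];print(np.degrees(np.arctan2(e[1],e[0])))
w=pickle.load(open("w1.pkl","rb"));print("tray corner far -y (wrist1)",onz(w,(534,223),9))
E
```

```text
[[445.1 207.8]
 [460.1 322.2]
 [397.9 332.2]
 [380.6 214.7]] sides [np.float64(115.4), np.float64(63.0), np.float64(118.8), np.float64(64.9)] [420.9 269.2]
82.08762046836993
tray corner far -y (wrist1) [651.58737409 144.81466854   9.        ]
```

```bash
python3 - <<'E'
from plant import robot
from h import *
plan(robot,(420.3,268.9,90),172.4,claw=0.05)
E
```

```text
'0.0281 -0.0277 0.0043 0 0 -0.173 0.05; 0.0325 -0.0224 0.0043 0 0 -0.173 0.05; 0.0359 -0.0165 0.0043 0 0 -0.173 0.05; 0.0382 -0.01 0.0043 0 0 -0.173 0.05; 0.0393 -0.0033 0.0043 0 0 -0.173 0.05'
'0.0393 0.0035 0.0043 0 0 -0.173 0.05; 0.0381 0.0103 0.0043 0 0 -0.173 0.05; 0.0357 0.0167 0.0043 0 0 -0.173 0.05; 0.0323 0.0226 0.0043 0 0 -0.173 0.05; 0.0279 0.0279 0.0043 0 0 -0.173 0.05'
```

```bash
python3 -m inch '0.0281 -0.0277 0.0043 0 0 -0.173 0.05; 0.0325 -0.0224 0.0043 0 0 -0.173 0.05; 0.0359 -0.0165 0.0043 0 0 -0.173 0.05; 0.0382 -0.01 0.0043 0 0 -0.173 0.05; 0.0393 -0.0033 0.0043 0 0 -0.173 0.05' && python3 -m inch '0.0393 0.0035 0.0043 0 0 -0.173 0.05; 0.0381 0.0103 0.0043 0 0 -0.173 0.05; 0.0357 0.0167 0.0043 0 0 -0.173 0.05; 0.0323 0.0226 0.0043 0 0 -0.173 0.05; 0.0279 0.0279 0.0043 0 0 -0.173 0.05' && python3 -m inch '0 0 0 0 0 0 0.05;0 0 0 0 0 0 0.05' && python3 - <<'E'
from plant import robot
from h import *
st(robot)
cv2.imwrite("pics/w11.png",robot.snapshot("wrist")[:,:,::-1])
plan(robot,(420.3,268.9,0),172.4,claw=0.05)
E
```

```text
clock: 10.72
tool_pos: [508.0, 95.4, 108.4]
eef_rot: [-0.002, 0.478, 0.878, -0.001]
contact_force: [0.1, -0.4, -0.9]
opening: 0.66
clock: 11.35
tool_pos: [417.5, 270.0, 87.3]
eef_rot: [-0.002, 0.066, 0.998, -0.0]
contact_force: [-0.1, -0.2, -1.3]
opening: 0.664
clock: 11.6
tool_pos: [418.8, 269.0, 88.0]
eef_rot: [-0.002, 0.069, 0.998, -0.0]
contact_force: [0.4, 0.5, -1.2]
opening: 0.659
t 11.60 tcp [418.8 269.   88. ] yaw 172.07 zaxis [-3.3e-03 -6.0e-04 -1.0e+00] F [ 0.4  0.5 -1.2] op 0.659 q [ 0.44  0.29 -0.34  0.95  0.   -0.99]
'-0.0006 0.0001 0.0441 0 -0.001 -0.003 0.05; -0.0005 0.0001 0.0441 0 -0.001 -0.003 0.05'
```

View pics/w11.png

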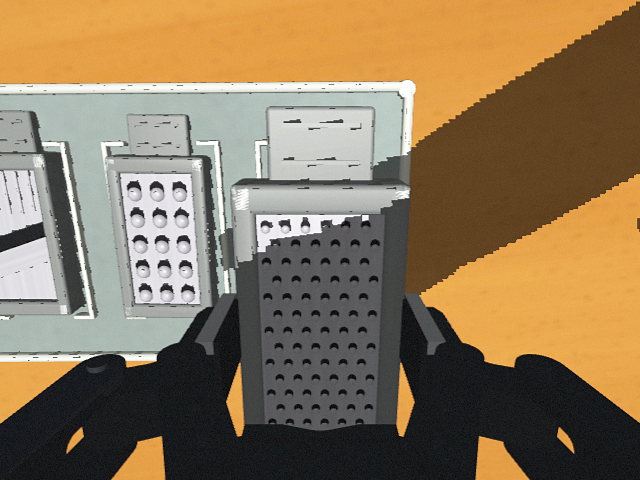

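```bash
python3 - <<'E'
from plant import robot
from h import *
w=robot.camera_params("wrist")
print("near -y corner",onz(w,(413,84),9),"rib -y end corner of near bay",onz(w,(257,141),9)," mid bay right -y",onz(w,(218,142),9),"mid left",onz(w,(103,144),9))
o=np.array([513,256.2]);a=np.radians(-7.6);X=np.array([np.cos(a),np.sin(a)]);Y=np.array([-X[1],X[0]])
print("exp corner",o-154*X-93*Y, "exp rib", o-94*X+36*X-61*Y, o-36*X-61*Y, o+36*X-61*Y)
E
```

```text
near -y corner [351.82601583 186.48446243   9.        ] rib -y end corner of near bay [448.1473957  205.75166781   9.        ]  mid bay right -y [471.69060272 203.02914022   9.        ] mid left [541.10923213 194.42734401   9.        ]
exp corner [348.05296251 184.38443886] exp rib [447.44185886 203.40672268] [469.24860075 200.49708209] [540.61611964 190.974622  ]
```

```bash
python3 -m inch '-0.0024 -0.0007 0.0441 0 -0.001 -0.003 0.05; 0 0 0.0441 0 -0.001 -0.003 0.05; 0 0 0 0 0 0 0.05;0 0 0 0 0 0 0.05' && python3 - <<'E'
from plant import robot
from h import *
st(robot)
cv2.imwrite("pics/w12.png",robot.snapshot("wrist")[:,:,::-1])
plan(robot,(421.3,270,-20),172.4,claw=0.05,n=1)
E
```

```text
clock: 12.15
tool_pos: [422.9, 268.4, 1.9]
eef_rot: [0.001, 0.066, 0.998, 0.0]
contact_force: [-0.5, 0.1, -1.4]
opening: 0.659
t 12.15 tcp [422.9 268.4   1.9] yaw 172.38 zaxis [ 1.3e-03  8.0e-04 -1.0e+00] F [-0.5  0.1 -1.4] op 0.659 q [ 0.44  0.38 -0.46  0.73  0.   -1.  ]
'0.0025 0.0006 0.0225 0.002 0.003 0 0.05'
```

View pics/w12.png

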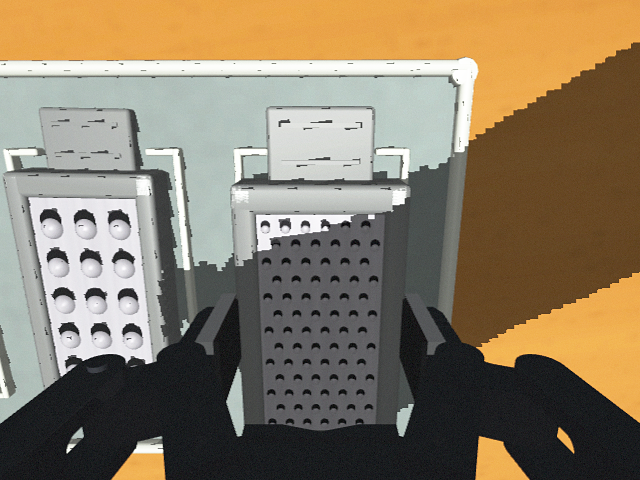

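```bash
python3 -m inch '0 0 0.018 0 0.001 0 0.05; 0 0 0.006 0 0 0 0.05; 0 0 0.002 0 0 0 0.05; 0 0 0 0 0 0 0.05' && python3 - <<'E'
from plant import robot
from h import *
st(robot)
cv2.imwrite("pics/w13.png",robot.snapshot("wrist")[:,:,::-1])
E
```

```text
clock: 12.7
tool_pos: [422.4, 269.0, -24.5]
eef_rot: [0.0, 0.066, 0.998, 0.001]
contact_force: [-0.4, 0.5, -0.4]
opening: 0.662
t 12.70 tcp [422.4 269.  -24.5] yaw 172.46 zaxis [ 3.0e-04  1.1e-03 -1.0e+00] F [-0.4  0.5 -0.4] op 0.662 q [ 0.44  0.42 -0.49  0.67  0.   -1.  ]
```

View pics/w13.png

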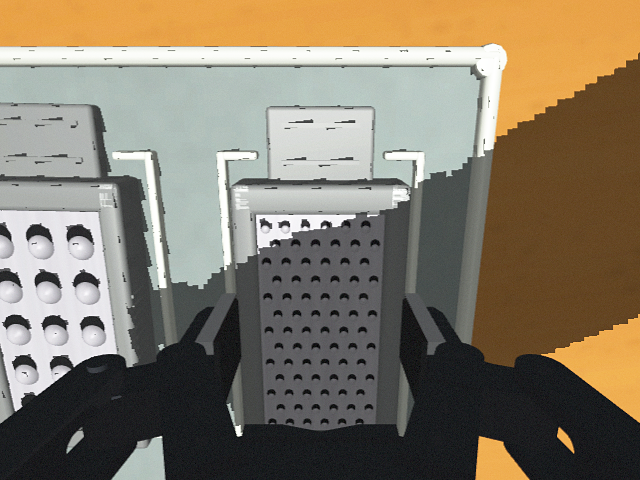

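```bash
python3 -m inch '0 0 0.0015 0 0 0 0.05; 0 0 0 0 0 0 0.05' && python3 - <<'E'
from plant import robot
from h import *
st(robot)
E
```

```text
clock: 13.0
tool_pos: [422.4, 269.0, -26.1]
eef_rot: [0.0, 0.066, 0.998, 0.001]
contact_force: [0.1, 0.3, 3.6]
opening: 0.66
t 13.00 tcp [422.4 269.  -26.1] yaw 172.46 zaxis [ 4.0e-04  1.2e-03 -1.0e+00] F [0.1 0.3 3.6] op 0.660 q [ 0.44  0.42 -0.49  0.66  0.   -1.  ]
```

```bash
python3 -m inch '0 0 0 0 0 0 0.07; 0 0 0 0 0 0 0.07; 0 0 0 0 0 0 0.07; 0 0 -0.03 0 0 0 0.07; 0 0 -0.05 0 0 0 0.07' && python3 -m inch '0 0 -0.05 0 0 0 0.07; 0 0 0 0 0 0 0.07'; python3 - <<'E'
from plant import robot
from h import *
st(robot)
cv2.imwrite("pics/w14.png",robot.snapshot("wrist")[:,:,::-1])
plan(robot,(607.5,246,88),172.4,claw=0.07)
E
```

```text
clock: 13.62
tool_pos: [419.9, 267.7, 52.5]
eef_rot: [-0.002, 0.066, 0.998, -0.001]
contact_force: [0.6, 0.7, -0.4]
opening: 0.814
clock: 13.88
tool_pos: [425.4, 270.3, 107.5]
eef_rot: [0.004, 0.066, 0.998, 0.002]
contact_force: [-0.0, -0.1, 0.2]
opening: 0.82
t 13.88 tcp [425.4 270.3 107.5] yaw 172.46 zaxis [ 0.0074  0.0044 -1.    ] F [-0.  -0.1  0.2] op 0.820 q [ 0.44  0.27 -0.3   0.98  0.   -1.  ]
'-0.0463 0.0002 0.0044 0.001 0.001 0 0.07; -0.0463 0.0002 0.0044 0.001 0.001 0 0.07; -0.0463 0.0002 0.0043 0.001 0.001 0 0.07; -0.0463 0.0003 0.0043 0.001 0.001 0 0.07'
```

View pics/w14.png

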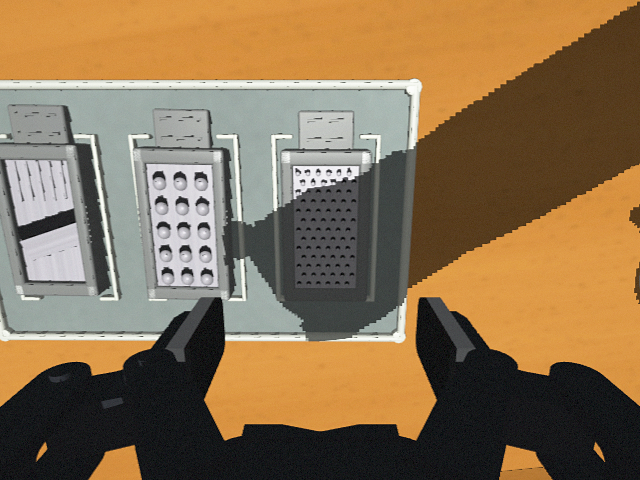

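```bash
python3 -m inch '-0.0463 0.0002 0.0044 0.001 0.001 0 0.07; -0.0463 0.0002 0.0044 0.001 0.001 0 0.07; -0.0463 0.0002 0.0043 0.001 0.001 0 0.07; -0.0463 0.0003 0.0043 0.001 0.001 0 0.07; 0 0 0 0 0 0 0.07' && python3 -m inch '0 0 0 0 0 0 0.07'; python3 - <<'E'
from plant import robot
from h import *
import pickle
st(robot)
pickle.dump(robot.camera_params("wrist"),open("w15.pkl","wb"))
a=robot.snapshot("wrist")[:,:,::-1];cv2.imwrite("pics/w15.png",a)
cv2.imwrite('pics/w15c.png',cv2.resize(a[60:340,220:420],None,fx=2.1,fy=2.1,interpolation=cv2.INTER_CUBIC))
E
```

```text
clock: 14.55
tool_pos: [606.9, 243.8, 81.7]
eef_rot: [-0.004, 0.067, 0.998, -0.002]
contact_force: [-0.5, 0.7, -0.3]
opening: 0.82
clock: 14.68
tool_pos: [603.8, 244.8, 83.5]
eef_rot: [-0.004, 0.066, 0.998, -0.002]
contact_force: [-0.2, -0.2, 0.8]
opening: 0.816
t 14.68 tcp [603.8 244.8  83.5] yaw 172.46 zaxis [-0.009  -0.0037 -1.    ] F [-0.2 -0.2  0.8] op 0.816 q [ 0.29  0.59  0.13  1.12 -0.   -1.15]
```

View pics/w15.png

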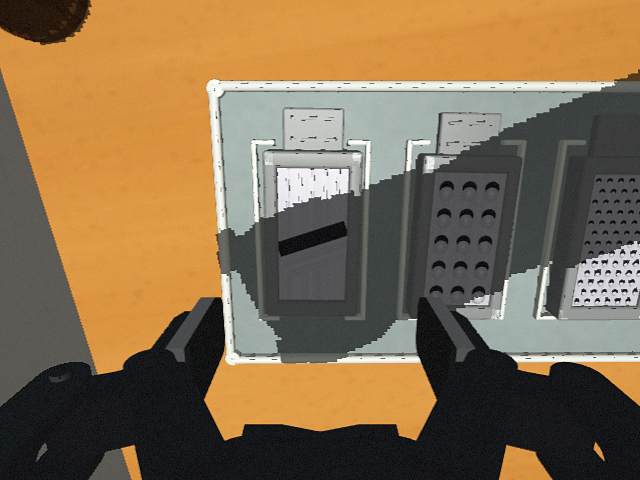

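View pics/w15c.png

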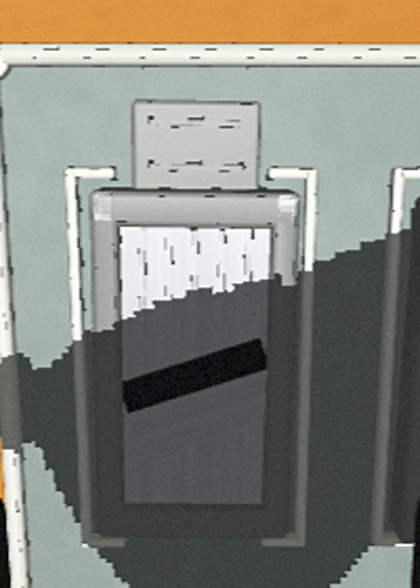

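```bash
python3 - <<'E'
from h import *
import pickle
from plant import robot
p=pickle.load(open("w15.pkl","rb"))
C=lambda x,y:((x+.5)/2.1-.5+220,(y+.5)/2.1-.5+60)
a=onz(p,C(133,101),11);b=onz(p,C(261,101),11);print("tongue",a,b,np.linalg.norm(a-b))
m1=onz(p,C(195,227),21);m2=onz(p,C(194,504),21);e=(m2-m1)[:2];print("panel",m1,m2,np.linalg.norm(e),np.degrees(np.arctan2(e[1],e[0])))
u=e/np.linalg.norm(e);print("origin est",((a+b)/2)[:2]+76*u, "panel mid",((m1+m2)/2)[:2])
for q in [(66,170),(317,170),(305,546),(84,546)]: print("rib",onz(p,C(*q),9))
# fine plate in seated grip: tongue end from w9-like view, in tool frame
w=robot.camera_params("wrist"); s=robot.get_state(); M=Rt(s["eef_rot"])
for uv in [(267,107),(375,107)]:
  o,d=ray(w,uv); o=M.T@(o-s["tool_pos"]); d=M.T@d; print("fine held tongue corner in tool",o+d*((-37-o[2])/d[2]))
E
```

```text
tongue [613.37538155 165.22725077  11.        ] [578.38869249 169.87735465  11.        ] 35.294360413780964
panel [600.91741394 200.59022781  21.        ] [612.49412151 282.22830388  21.        ] 82.45480957578589 81.92897011552337
origin est [606.55248523 242.79950555] panel mid [606.70576772 241.40926585]
rib [635.23907671 181.05314502   9.        ]
rib [564.64919677 190.47839195   9.        ]
rib [580.09291857 306.78001612   9.        ]
rib [650.20633716 297.1521006    9.        ]
fine held tongue corner in tool [-16.31258913 -73.88069955 -37.        ]
fine held tongue corner in tool [ 18.55277507 -73.85183161 -37.        ]
```

```bash
python3 - <<'E'
from plant import robot
from h import *
plan(robot,(606.2,240.8,-5),172.3,claw=0.07)
E
```

```text
'-0.0019 -0.0018 0.0446 -0.002 -0.004 0.002 0.07; -0.0017 -0.0019 0.0446 -0.002 -0.004 0.002 0.07'
```

```bash
python3 -m inch '-0.0019 -0.0018 0.0446 -0.002 -0.004 0.002 0.07; -0.0017 -0.0019 0.0446 -0.002 -0.004 0.001 0.07; 0 0 0 0 0 0 0.07; 0 0 0 0 0 0 0.07'; python3 - <<'E'
from plant import robot
from h import *
st(robot)
a=robot.snapshot("wrist")[:,:,::-1];cv2.imwrite("pics/w16.png",a)
plan(robot,(606.2,240.8,-25),172.3,n=1,claw=0.07)
E
```

```text
clock: 15.22
tool_pos: [608.4, 241.5, -2.0]
eef_rot: [0.002, 0.067, 0.998, 0.0]
contact_force: [0.1, -0.1, 0.1]
opening: 0.823
t 15.22 tcp [608.4 241.5  -2. ] yaw 172.33 zaxis [ 4.5e-03  5.0e-04 -1.0e+00] F [ 0.1 -0.1  0.1] op 0.823 q [ 0.28  0.65 -0.01  0.91 -0.   -1.16]
'0.0035 -0.0014 0.0238 0.002 0.006 0 0.07'
```

View pics/w16.png

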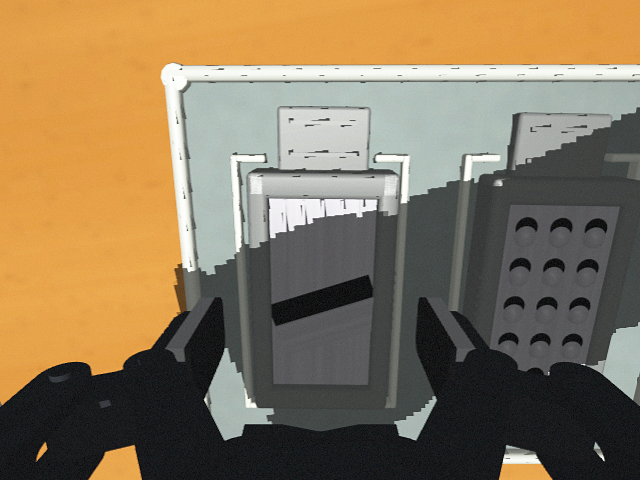

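```bash
python3 -m inch '0.002 -0.0005 0.0238 0.002 0.004 0 0.07; 0 0 0 0 0 0 0.07; 0 0 0 0 0 0 0.07'; python3 - <<'E'
from plant import robot
from h import *
st(robot)
a=robot.snapshot("wrist")[:,:,::-1];cv2.imwrite("pics/w17.png",a)
plan(robot,(606.2,240.8,-26),172.3,n=1,claw=0.07)
E
```

```text
clock: 15.65
tool_pos: [607.7, 241.1, -25.6]
eef_rot: [0.001, 0.067, 0.998, -0.0]
contact_force: [0.2, 0.1, -0.3]
opening: 0.82
t 15.65 tcp [607.7 241.1 -25.6] yaw 172.30 zaxis [ 1.6e-03 -6.0e-04 -1.0e+00] F [ 0.2  0.1 -0.3] op 0.820 q [ 0.28  0.67 -0.03  0.87 -0.   -1.16]
'0.0016 -0.0005 0.0004 0 0.002 0 0.07'
```

View pics/w17.png

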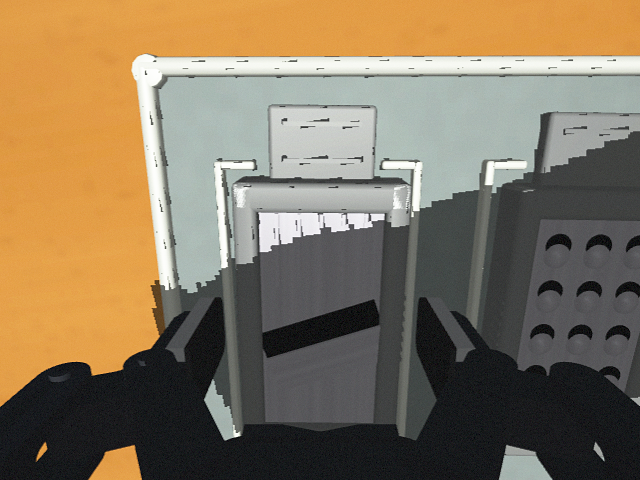

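```bash
python3 -m inch '0.0008 -0.0008 0 0 0.001 0 0.07; 0 0 0 0 0 0 0.05; 0 0 0 0 0 0 0.05; 0 0 0 0 0 0 0.05; 0 0 0 0 0 0 0.05' 60 && python3 -m inch '0 0 -0.02 0 0 0 0.05; 0 0 -0.05 0 0 0 0.05; 0 0 -0.05 0 0 0 0.05; 0 0 -0.04 0 0 0 0.05; 0 0 0 0 0 0 0.05'; python3 - <<'E'
from plant import robot
from h import *
st(robot)
a=robot.snapshot("wrist")[:,:,::-1];cv2.imwrite("pics/w18.png",a)
plan(robot,(601.7,-80.7,130),73.0,claw=0.05)
E
```

```text
clock: 16.32
tool_pos: [606.6, 240.2, -26.2]
eef_rot: [0.0, 0.067, 0.998, -0.0]
contact_force: [-0.4, -0.7, 5.3]
opening: 0.659
clock: 16.95
tool_pos: [608.6, 241.0, 136.7]
eef_rot: [0.003, 0.067, 0.998, 0.001]
contact_force: [-0.0, -0.3, -0.9]
opening: 0.658
t 16.95 tcp [608.6 241.  136.7] yaw 172.29 zaxis [ 0.0056  0.001  -1.    ] F [-0.  -0.3 -0.9] op 0.658 q [ 0.28  0.56  0.21  1.22 -0.   -1.16]
'-0.0038 -0.0319 0.0004 0 0 0.173 0.05; -0.0092 -0.0308 0.0004 0 0 0.173 0.05; -0.0144 -0.0287 0.0004 0 0 0.173 0.05; -0.0191 -0.0258 0.0004 0 0 0.173 0.05; -0.0233 -0.0221 0.0004 0 0 0.173 0.05'
'-0.0268 -0.0178 0.0004 0 0 0.173 0.05; -0.0294 -0.0129 0.0004 0 0 0.173 0.05; -0.0312 -0.0076 0.0004 0 0 0.173 0.05; -0.0321 -0.0021 0.0004 0 0 0.173 0.05; -0.0319 0.0034 0.0004 0 0 0.173 0.05'
```

View pics/w18.png

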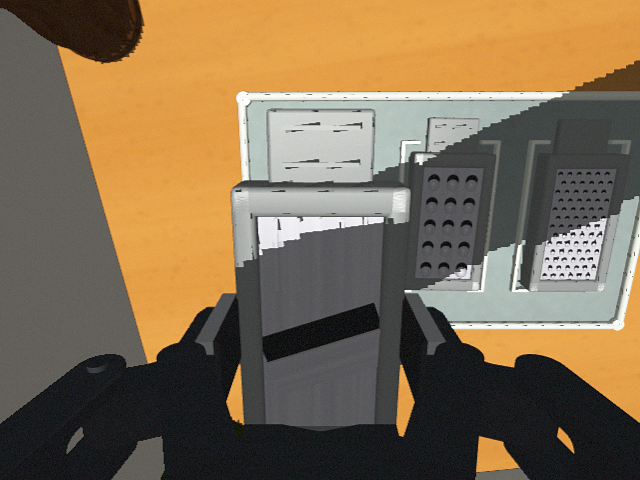

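```bash
python3 -m inch '-0.0038 -0.0319 0.0004 0 0 0.173 0.05; -0.0092 -0.0308 0.0004 0 0 0.173 0.05; -0.0144 -0.0287 0.0004 0 0 0.173 0.05; -0.0191 -0.0258 0.0004 0 0 0.173 0.05; -0.0233 -0.0221 0.0004 0 0 0.173 0.05' && python3 -m inch '-0.0268 -0.0178 0.0004 0 0 0.173 0.05; -0.0294 -0.0129 0.0004 0 0 0.173 0.05; -0.0312 -0.0076 0.0004 0 0 0.173 0.05; -0.0321 -0.0021 0.0004 0 0 0.173 0.05; -0.0319 0.0034 0.0004 0 0 0.173 0.05' && python3 -m inch '0 0 0 0 0 0 0.05; 0 0 0 0 0 0 0.05';  python3 - <<'E'
from plant import robot
from h import *
st(robot)
a=robot.snapshot("wrist")[:,:,::-1];cv2.imwrite("pics/w19.png",a)
plan(robot,(600.8,-80.4,50),73.0,claw=0.05)
E
```

```text
clock: 17.62
tool_pos: [601.4, 78.5, 128.1]
eef_rot: [-0.002, 0.482, 0.876, -0.002]
contact_force: [1.0, 0.2, -1.4]
opening: 0.656
clock: 18.25
tool_pos: [599.1, -81.7, 126.3]
eef_rot: [-0.002, 0.805, 0.594, -0.003]
contact_force: [0.2, 0.3, -0.5]
opening: 0.661
clock: 18.5
tool_pos: [599.8, -80.4, 127.3]
eef_rot: [-0.001, 0.803, 0.596, -0.002]
contact_force: [0.1, -0.3, -1.9]
opening: 0.656
t 18.50 tcp [599.8 -80.4 127.3] yaw 73.23 zaxis [-4.8e-03  1.0e-04 -1.0e+00] F [ 0.1 -0.3 -1.9] op 0.656 q [-0.24  0.47  0.04  1.15 -0.    0.06]
'0 0.0006 0.0388 -0.002 0.001 0.002 0.05; 0 0.0005 0.0388 -0.002 0.001 0.002 0.05'
```

View pics/w19.png

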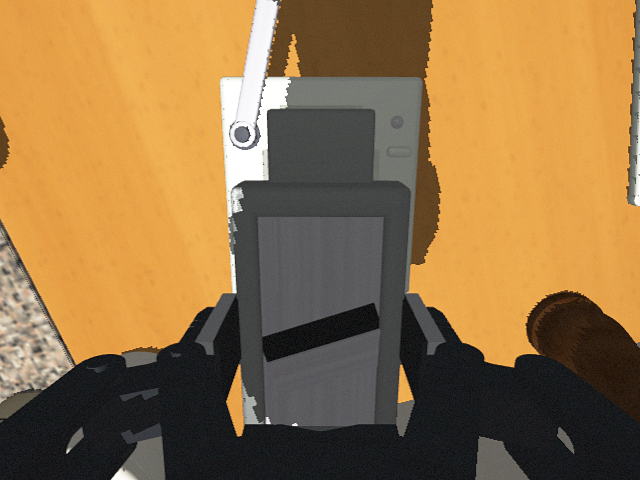

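```bash
python3 -m inch '0 0.0006 0.04 -0.002 0.001 0.002 0.05; 0 0.0005 0.04 -0.002 0 0.002 0.05; 0 0 0.008 0 0 0 0.05; 0 0 0 0 0 0 0.05; 0 0 0 0 0 0 0.05';  python3 - <<'E'
from plant import robot
from h import *
import pickle
st(robot)
pickle.dump(robot.camera_params("wrist"),open("w20.pkl","wb"))
a=robot.snapshot("wrist")[:,:,::-1];cv2.imwrite("pics/w20.png",a)
plan(robot,(600.8,-80.4,36),73.0,n=1,claw=0.05)
b=(255*(a[20:220,130:510]/255.)**0.5).astype('uint8');cv2.imwrite('pics/w20c.png',cv2.resize(b,None,fx=2.1,fy=2.1,interpolation=cv2.INTER_CUBIC))
E
```

```text
clock: 19.18
tool_pos: [603.6, -81.5, 42.8]
eef_rot: [0.003, 0.804, 0.595, 0.002]
contact_force: [0.3, -0.4, -0.9]
opening: 0.662
t 19.18 tcp [603.6 -81.5  42.8] yaw 72.97 zaxis [ 0.0055 -0.0022 -1.    ] F [ 0.3 -0.4 -0.9] op 0.662 q [-0.24  0.52 -0.1   0.94 -0.    0.06]
'0.0004 -0.0032 0.0069 0.006 0 -0.001 0.05'
```

View pics/w20c.png

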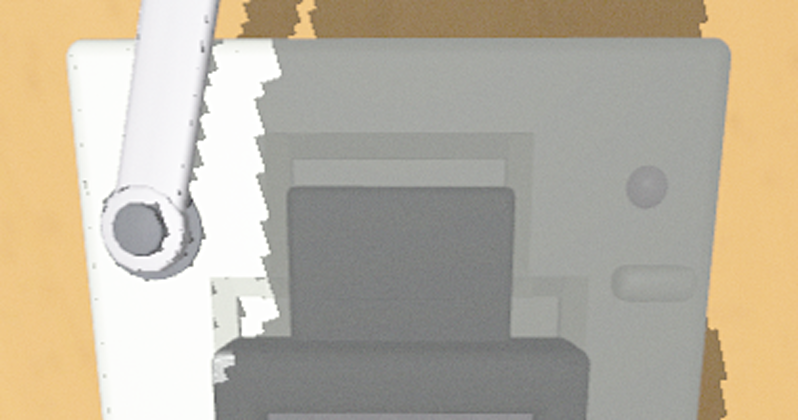

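```bash
python3 -m inch '0.0002 -0.0012 0.007 0.004 0 0 0.05; 0 0 0 0 0 0 0.05; 0 0 0 0 0 0 0.05; 0 0 0 0 0 0 0.05';  python3 - <<'E'
from plant import robot
from h import *
import pickle
st(robot)
pickle.dump(robot.camera_params("wrist"),open("w21.pkl","wb"))
a=robot.snapshot("wrist")[:,:,::-1];cv2.imwrite("pics/w21.png",a)
st(robot);plan(robot,(600.8,-80.4,30),73.0,n=1,claw=0.05)
b=(255*(a[20:220,130:510]/255.)**0.5).astype('uint8');cv2.imwrite('pics/w21c.png',cv2.resize(b,None,fx=2.1,fy=2.1,interpolation=cv2.INTER_CUBIC))
E
```

```text
clock: 19.73
tool_pos: [601.0, -81.0, 34.0]
eef_rot: [-0.0, 0.804, 0.594, -0.001]
contact_force: [-0.0, -0.1, -0.5]
opening: 0.663
t 19.73 tcp [601. -81.  34.] yaw 72.93 zaxis [-1.4e-03 -3.0e-04 -1.0e+00] F [-0.  -0.1 -0.5] op 0.663 q [-0.24  0.53 -0.11  0.93 -0.    0.06]
t 19.77 tcp [601. -81.  34.] yaw 72.94 zaxis [-1.3e-03 -3.0e-04 -1.0e+00] F [-0.3 -0.  -1.3] op 0.659 q [-0.24  0.53 -0.11  0.93 -0.    0.06]
'0.0005 -0.0003 0.004 -0.001 0.001 -0.001 0.05'
```

View pics/w21c.png

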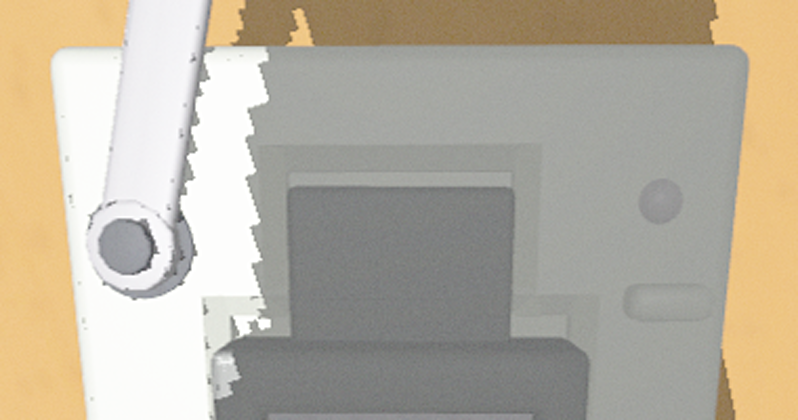

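```bash
python3 -m inch '0.0003 -0.0003 0.004 -0.001 0.001 0 0.05; 0 0 0.002 0 0 0 0.05; 0 0 0 0 0 0 0.05' && python3 -m inch '0 0 0.003 0 0 0 0.05; 0 0 0 0 0 0 0.05';python3 - <<'E'
from plant import robot
from h import *
st(robot)
E
```

```text
clock: 20.15
tool_pos: [600.3, -80.5, 27.5]
eef_rot: [-0.001, 0.804, 0.594, -0.0]
contact_force: [-0.4, -0.3, -1.2]
opening: 0.657
clock: 20.4
tool_pos: [600.4, -80.5, 24.6]
eef_rot: [-0.0, 0.804, 0.594, -0.0]
contact_force: [-0.1, 0.5, -1.2]
opening: 0.657
t 20.40 tcp [600.4 -80.5  24.6] yaw 72.94 zaxis [-8.e-04  6.e-04 -1.e+00] F [-0.1  0.5 -1.2] op 0.657 q [-0.24  0.54 -0.12  0.91  0.    0.06]
```

Going in without contact; on to the floor.

```bash
python3 -m inch '0 0 0.0025 0 0 0 0.05; 0 0 0.001 0 0 0 0.05; 0 0 0 0 0 0 0.05' ;python3 - <<'E'
from plant import robot
from h import *
st(robot)
a=robot.snapshot("wrist")[:,:,::-1];cv2.imwrite("pics/w22.png",a)
b=(255*(a[20:220,130:510]/255.)**0.5).astype('uint8');cv2.imwrite('pics/w22c.png',cv2.resize(b,None,fx=2.1,fy=2.1,interpolation=cv2.INTER_CUBIC))
E
```

```text
clock: 20.78
tool_pos: [600.9, -80.6, 22.0]
eef_rot: [-0.0, 0.804, 0.594, 0.0]
contact_force: [-2.1, 1.0, 4.0]
opening: 0.661
t 20.77 tcp [600.9 -80.6  22. ] yaw 72.94 zaxis [ 3.e-04  3.e-04 -1.e+00] F [-2.1  1.   4. ] op 0.661 q [-0.24  0.54 -0.13  0.9   0.    0.06]
```

View pics/w22c.png

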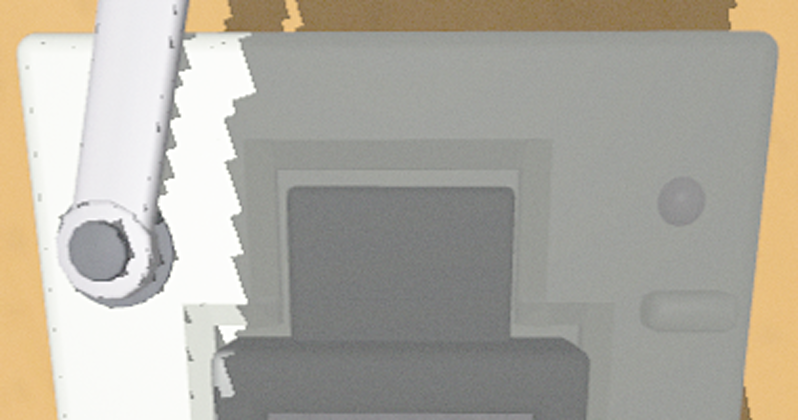

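```bash
python3 -m inch '0 0 0 0 0 0 0.07; 0 0 0 0 0 0 0.07; 0 0 0 0 0 0 0.07; 0 0 -0.03 0 0 0 0.07; 0 0 -0.05 0 0 0 0.07' && python3 -m inch '0 0 -0.03 0 0 0 0.07; 0 0 0 0 0 0 0.07;0 0 0 0 0 0 0.07' ;python3 - <<'E'
from plant import robot
from h import *
import pickle
st(robot)
pickle.dump(robot.camera_params("wrist"),open("w23.pkl","wb"))
a=robot.snapshot("wrist")[:,:,::-1];cv2.imwrite("pics/w23.png",a)
b=robot.snapshot("side")[:,:,::-1];cv2.imwrite("pics/sd23.png",b)
cv2.imwrite("pics/sd23c.png",cv2.resize(b[220:290,250:350],None,fx=7,fy=7,interpolation=cv2.INTER_CUBIC))
b=(255*(a[50:370,200:440]/255.)**0.5).astype('uint8');cv2.imwrite('pics/w23c.png',cv2.resize(b,None,fx=1.85,fy=1.85,interpolation=cv2.INTER_CUBIC))
E
```

```text
clock: 21.45
tool_pos: [598.6, -80.1, 100.0]
eef_rot: [-0.002, 0.804, 0.594, -0.002]
contact_force: [0.7, 0.3, -0.8]
opening: 0.819
clock: 21.82
tool_pos: [600.2, -80.5, 130.4]
eef_rot: [-0.001, 0.804, 0.594, -0.0]
contact_force: [-1.2, 0.1, -0.1]
opening: 0.82
t 21.82 tcp [600.2 -80.5 130.4] yaw 72.94 zaxis [-1.5e-03  7.0e-04 -1.0e+00] F [-1.2  0.1 -0.1] op 0.820 q [-0.24  0.47  0.04  1.15  0.    0.06]
```

View pics/w23c.png

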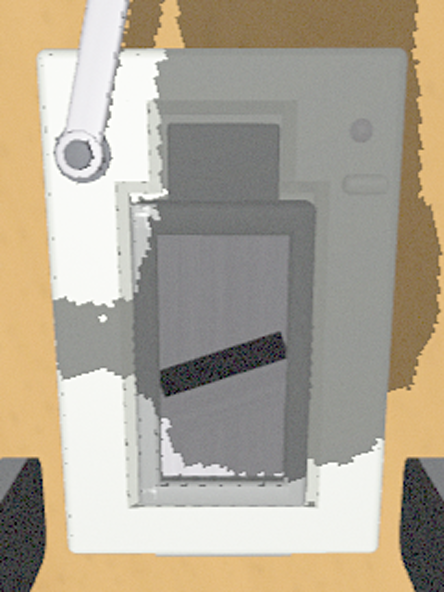

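View pics/sd23c.png

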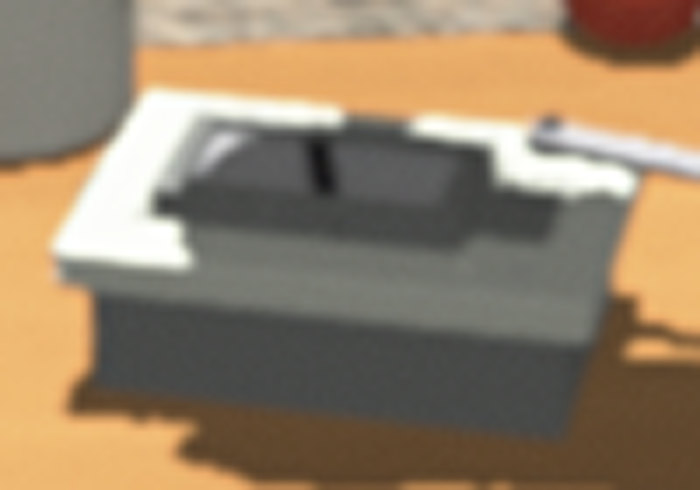

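```bash
python3 - <<'E'
from plant import robot
from h import *
plan(robot,(459,-67.5,105),151,claw=0.04)
E
```

```text
'-0.0036 -0.0172 0.0031 0 0 -0.17 0.04; -0.0006 -0.0176 0.0031 0 0 -0.17 0.04; 0.0023 -0.0175 0.0031 0 0 -0.17 0.04; 0.0053 -0.0168 0.0031 0 0 -0.17 0.04; 0.008 -0.0157 0.0031 0 0 -0.17 0.04'
'0.0106 -0.0141 0.0031 0 0 -0.17 0.04; 0.0128 -0.0121 0.0031 0 0 -0.17 0.04; 0.0147 -0.0097 0.0031 0 0 -0.17 0.04'
```

```bash
python3 -m inch '-0.0036 -0.0172 0.0031 0 0 -0.17 0.04; -0.0006 -0.0176 0.0031 0 0 -0.17 0.04; 0.0023 -0.0175 0.0031 0 0 -0.17 0.04; 0.0053 -0.0168 0.0031 0 0 -0.17 0.04; 0.008 -0.0157 0.0031 0 0 -0.17 0.04' && python3 -m inch '0.0106 -0.0141 0.0031 0 0 -0.17 0.04; 0.0128 -0.0121 0.0031 0 0 -0.17 0.04; 0.0147 -0.0097 0.0031 0 0 -0.17 0.04; 0 0 0 0 0 0 0.04; 0 0 0 0 0 0 0.04' ;python3 - <<'E'
from plant import robot
from h import *
st(robot)
w=robot.camera_params("wrist")
a=robot.snapshot("wrist")[:,:,::-1];cv2.imwrite("pics/w24.png",a)
m=(a.max(2)<28).astype(np.uint8);m[300:]=0;m[:, :230]=0
n,l,s,c=cv2.connectedComponentsWithStats(m);print([(s[i],c[i]) for i in range(1,n) if s[i,4]>80])
E
```

```text
clock: 22.55
tool_pos: [511.3, -72.2, 114.3]
eef_rot: [-0.002, 0.485, 0.874, -0.0]
contact_force: [-0.1, -0.8, -0.6]
opening: 0.466
clock: 23.18
tool_pos: [460.8, -67.7, 106.3]
eef_rot: [-0.0, 0.253, 0.968, 0.0]
contact_force: [0.0, -0.0, -0.2]
opening: 0.47
t 23.18 tcp [460.8 -67.7 106.3] yaw 150.72 zaxis [-4.e-04  5.e-04 -1.e+00] F [ 0.  -0.  -0.2] op 0.470 q [-0.28  0.21 -0.39  0.97  0.   -1.34]
[(array([309, 245,  26,  36, 693], dtype=int32), array([321.57720058, 263.08658009]))]
```

View pics/w24.png

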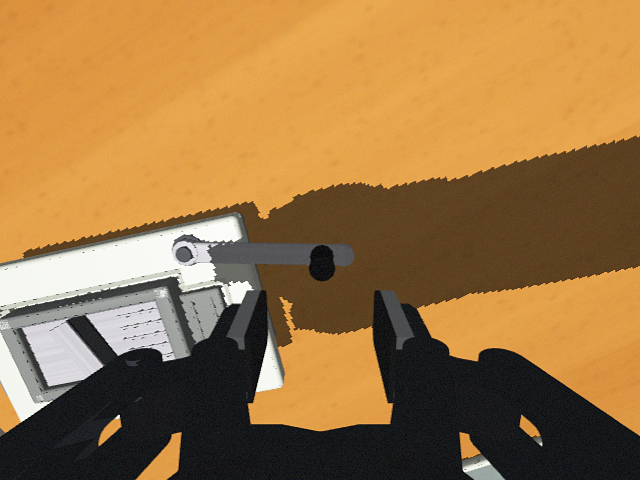

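```bash
python3 -m inch '0.0005 0 0.032 0 0 0 0.04; 0 0 0.031 0 0 0 0.04; 0 0 0 0 0 0 0.035; 0 0 0 0 0 0 0.006; 0 0 0 0 0 0 0.006' 30 && python3 -m inch '0 0 0 0 0 0 0.006; 0 0 0 0 0 0 0.006' ;python3 - <<'E'
from plant import robot
from h import *
st(robot)
a=robot.snapshot("wrist")[:,:,::-1];cv2.imwrite("pics/w25.png",a)
E
```

```text
clock: 23.85
tool_pos: [460.2, -67.1, 44.7]
eef_rot: [-0.0, 0.252, 0.968, 0.0]
contact_force: [-2.3, 1.1, 1.5]
opening: 0.126
clock: 24.1
tool_pos: [460.1, -67.1, 44.5]
eef_rot: [0.0, 0.252, 0.968, 0.0]
contact_force: [-4.3, 2.7, 5.9]
opening: 0.129
t 24.10 tcp [460.1 -67.1  44.5] yaw 150.87 zaxis [ 5.e-04  8.e-04 -1.e+00] F [-4.3  2.7  5.9] op 0.129 q [-0.28  0.27 -0.49  0.81  0.   -1.34]
```

View pics/w25.png

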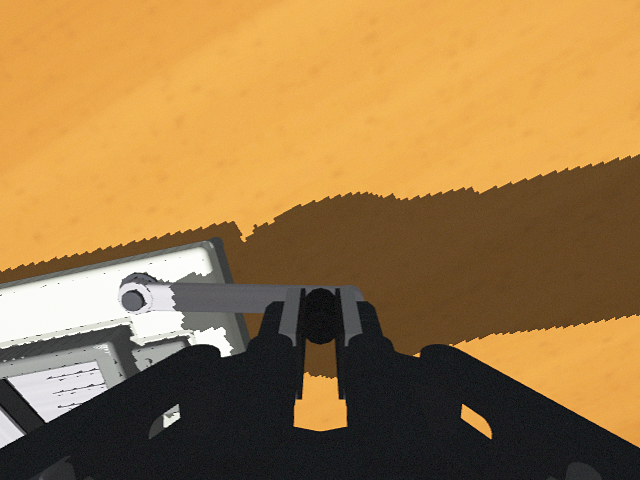

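```bash
python3 -m inch '-0.0003 0.0068 -0.001 0 0 0.09 0.006; -0.0012 0.0136 0 0 0 0.18 0.006; -0.0012 0.0136 0 0 0 0.18 0.006; -0.0012 0.0136 0 0 0 0.18 0.006; -0.0012 0.0136 0 0 0 0.18 0.006' && python3 -m inch '-0.0012 0.0136 0 0 0 0.18 0.006; -0.0012 0.0136 0 0 0 0.18 0.006; 0 0 0 0 0 0 0.006';python3 - <<'E'
from plant import robot
from h import *
st(robot); t=robot.get_state()["tool_pos"];print(np.degrees(np.arctan2(t[1]+103.5,t[0]-525.4))-73.1,np.hypot(t[1]+103.5,t[0]-525.4))
E
```

```text
clock: 24.78
tool_pos: [507.8, -30.4, 44.8]
eef_rot: [-0.0, 0.615, 0.789, 0.0]
contact_force: [-1.0, 0.2, 0.1]
opening: 0.129
clock: 25.15
tool_pos: [535.8, -28.7, 44.8]
eef_rot: [0.0, 0.743, 0.669, 0.001]
contact_force: [-0.0, 1.7, 0.0]
opening: 0.126
t 25.15 tcp [535.8 -28.7  44.8] yaw 83.95 zaxis [ 1.5e-03  6.0e-04 -1.0e+00] F [-0.   1.7  0. ] op 0.126 q [-0.17  0.4  -0.3   0.87  0.   -0.07]
9.016772568612083 75.53919366797405
```

```bash
python3 -m inch '-0.0008 0.0115 0 0 0 0.157 0.006; 0 0.002 0 0 0 0.03 0.006; 0 0 0 0 0 0 0.006';python3 - <<'E'
from plant import robot
from h import *
st(robot); t=robot.get_state()["tool_pos"];print(np.degrees(np.arctan2(t[1]+103.5,t[0]-525.4))-73.1)
E
```

```text
clock: 25.52
tool_pos: [547.1, -30.8, 44.7]
eef_rot: [-0.001, 0.802, 0.597, 0.0]
contact_force: [-2.4, 3.6, 0.6]
opening: 0.13
t 25.52 tcp [547.1 -30.8  44.7] yaw 73.29 zaxis [-6.0e-04  1.3e-03 -1.0e+00] F [-2.4  3.6  0.6] op 0.130 q [-0.17  0.42 -0.27  0.88  0.    0.12]
0.29209491783218766
```

```bash
python3 -m inch '0 0.003 0 0 0 0 0.006; 0 0.002 0 0 0 0 0.006; 0 0 0 0 0 0 0.006';python3 - <<'E'
from plant import robot
from h import *
st(robot); t=robot.get_state()["tool_pos"];print(np.degrees(np.arctan2(t[1]+103.5,t[0]-525.4))-73.1)
a=robot.snapshot("wrist")[:,:,::-1];cv2.imwrite("pics/w26.png",a)
E
```

```text
clock: 25.9
tool_pos: [547.3, -30.9, 44.3]
eef_rot: [-0.004, 0.802, 0.597, -0.002]
contact_force: [-11.8, 6.2, 11.4]
opening: 0.125
t 25.90 tcp [547.3 -30.9  44.3] yaw 73.28 zaxis [-0.0082  0.0036 -1.    ] F [-11.8   6.2  11.4] op 0.125 q [-0.17  0.43 -0.26  0.89  0.    0.12]
0.09366921447768561
```

View pics/w26.png

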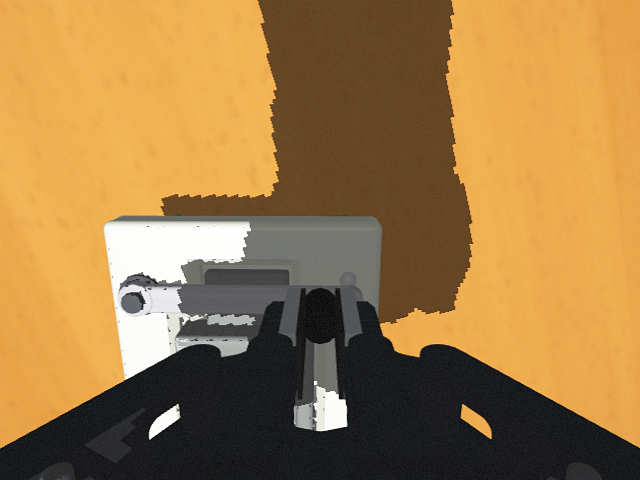

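```bash
python3 -m inch '0 -0.0045 0 0 0 0 0.006; 0 0 0 0 0 0 0.035; 0 0 0 0 0 0 0.035; 0 0 0 0 0 0 0.035; 0 0 -0.03 0 0 0 0.035' && python3 -m inch '0 0 -0.05 0 0 0 0.04; 0 0 -0.05 0 0 0 0.07; 0 0 -0.03 0 0 0 0.07; 0 0 0 0 0 0 0.07; 0 0 0 0 0 0 0.07';python3 - <<'E'
from plant import robot
from h import *
import pickle
st(robot)
pickle.dump(robot.camera_params("wrist"),open("w27.pkl","wb"))
a=robot.snapshot("wrist")[:,:,::-1];cv2.imwrite("pics/w27.png",a)
b=robot.snapshot("side")[:,:,::-1];cv2.imwrite("pics/sd27.png",b)
cv2.imwrite("pics/sd27c.png",cv2.resize(b[220:290,250:350],None,fx=7,fy=7,interpolation=cv2.INTER_CUBIC))
cv2.imwrite("pics/s27.png",robot.snapshot("scene")[:,:,::-1])
b=(255*(a[140:370,190:410]/255.)**0.5).astype('uint8');cv2.imwrite('pics/w27c.png',cv2.resize(b,None,fx=2.6,fy=2.6,interpolation=cv2.INTER_CUBIC))
E
```

```text
clock: 26.58
tool_pos: [546.0, -31.4, 72.7]
eef_rot: [-0.002, 0.803, 0.596, -0.002]
contact_force: [0.3, 0.4, 0.0]
opening: 0.408
clock: 27.2
tool_pos: [547.9, -31.6, 203.7]
eef_rot: [-0.001, 0.803, 0.596, -0.0]
contact_force: [0.1, 0.3, -1.0]
opening: 0.821
t 27.20 tcp [547.9 -31.6 203.7] yaw 73.11 zaxis [-1.3e-03  4.0e-04 -1.0e+00] F [ 0.1  0.3 -1. ] op 0.821 q [-0.17  0.32  0.02  1.27  0.    0.12]
```

View pics/w27.png

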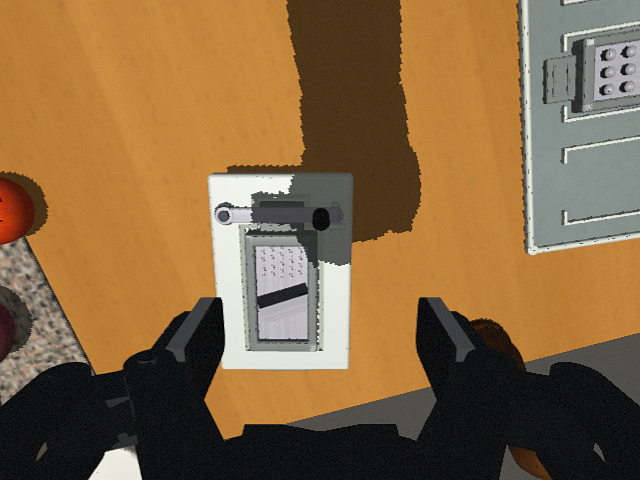

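View pics/w27c.png

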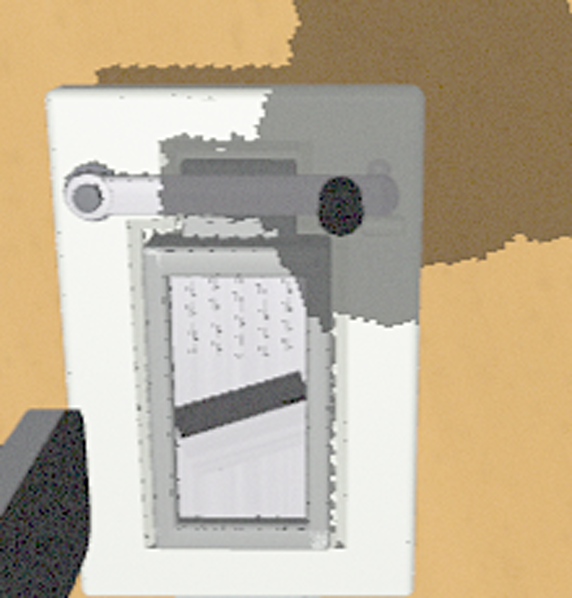

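View pics/sd27c.png

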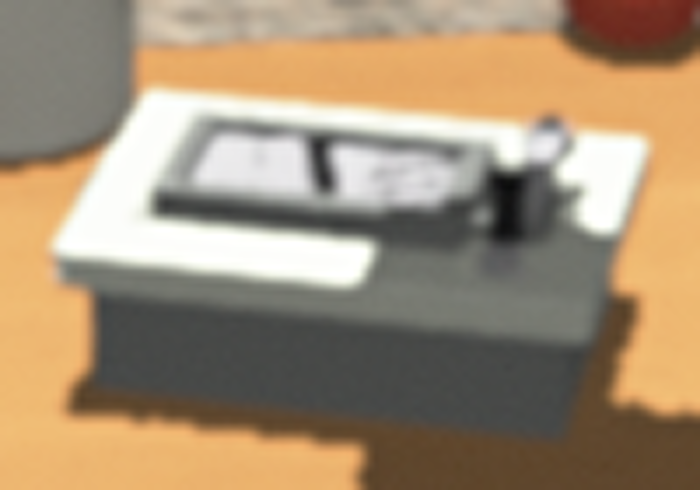

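View pics/s27.png

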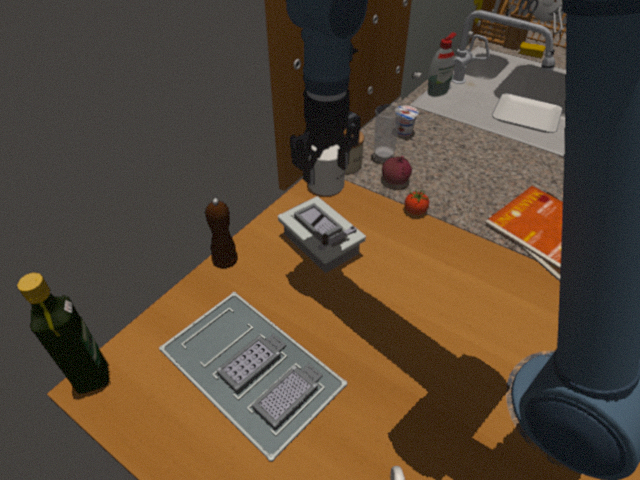

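```bash
python3 - <<'E'
from h import *
import pickle
for n,y0,y1 in (("w1",170,205),("w27",195,232)):
    p=pickle.load(open(n+".pkl","rb")); a=cv2.imread(f"pics/{n}.png")
    x0=(215 if n=="w1" else 190)
    b=(255*(a[y0:y1,x0:x0+185]/255.)**0.5).astype('uint8')
    cv2.imwrite(f"pics/bar_{n}.png",cv2.resize(b,None,fx=4.2,fy=4.2,interpolation=cv2.INTER_CUBIC))
E
python3 -c "
import cv2,numpy as np
a=cv2.imread('pics/bar_w1.png');b=cv2.imread('pics/bar_w27.png');print(a.shape,b.shape)
cv2.imwrite('pics/bars.png',np.vstack([a,b]))"
```

```text
(147, 777, 3) (155, 777, 3)
```

View pics/bars.png

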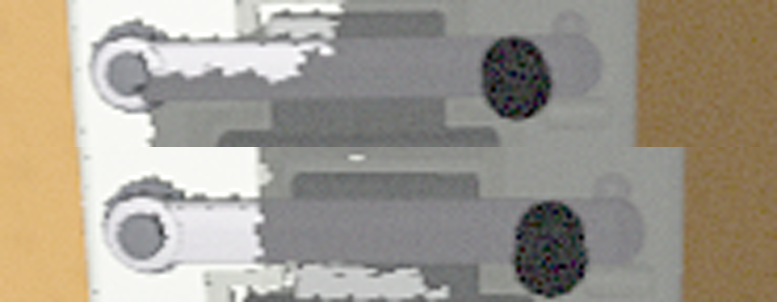

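```bash
python3 - <<'E'
from h import *
import pickle
for n,u0,v0,T,B in (("w1",215,170,[(160,42),(575,36)],[(160,100),(470,96)]),("w27",190,195,[(185,54),(610,51)],[(280,116),(500,116)])):
    p=pickle.load(open(n+".pkl","rb"))
    for e in (T,B):
        q=[onz(p,(u0+x/4.2,v0+y/4.2),66.5) for x,y in e]; d=q[1]-q[0]; print(n,np.degrees(np.arctan2(d[1],d[0])).round(2),q[0].round(1),q[1].round(1))
E
```

```text
w1 73.18 [522.1 -95.7  66.5] [545.7 -17.5  66.5]
w1 73.1 [532.9 -99.7  66.5] [550.8 -40.8  66.5]
w27 73.48 [522.4 -93.8  66.5] [544.8 -18.3  66.5]
w27 73.07 [538.7 -80.9  66.5] [550.7 -41.5  66.5]
```

```bash
python3 -c "
from plant import robot
print(robot.close_job())"
```

```text
the job is handed in; nothing more can be done
None
```

The grater is changed over to slicing, and I handed the job in at about 27 s of the 72 s allowed. No verdict came back.

**What I did, in order:**
- Swung the keeper open to about 1.36 rad.
- Lifted out the fine plate and set it down in the near bay with about 4 N of contact.
- Moved the slicing plate from the far bay into the pocket, tongue towards the keeper.
- Swung the keeper shut against its stop.

**Last checks:**
- **Slicing plate:** it went in without catching. It met the floor at tool height 22.0 mm, the same height at which I had gripped the seated fine plate, and it looks square in the pocket. I did not press down on its top after letting go.
- **Keeper:** it stopped moving under about 12 N. Its bar lies at 73.1 to 73.5°, against 73.1 to 73.2° in the first picture, so shut to within about 0.3°. The click itself could not be observed.
- **Rest of the scene:** the fine plate lies flat in the near bay. The coarse plate, tomato, onion and mill look undisturbed, and the robot is clear of everything.

**What disagreed:**
- The real fingertips sit about 33 to 48 mm behind the stated tool point, depending on how far the fingers are open. My first close on the knob therefore missed just above it without contact. I measured the offset from the pictures and used it from then on.
- The tray position from the scene and wrist cameras differed by about 2 mm. I judged the near-bay placing by centring between the ribs in the wrist picture.
- The outside of the deck measured 4 to 5 mm larger than stated. I used the pocket mouth instead, which matched to about 1 mm.

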